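# Lock a shoe last into the cam clamp

## Robot

A 7-joint arm with a two-finger parallel gripper is mounted at the origin on the work surface. World frame = base frame: x ahead of the robot, y to its left, z up, the work surface at z = 0. Lengths are in m, angles in rad, forces in N, time in s.
With the tool pointing down it reaches from about 0.4 to 0.9 m from the base axis. Payload 5.5 kg.
Tool frame: the origin (TCP) lies at the very end of the fingers, on their centre line; the grasp point (between the pads) lies 19 mm behind it (env.hold_point_z is the distance from the TCP to the grasp point, in m); z points along the fingers, y is the direction in which the jaws open and shut (so a half turn about z gives the same grasp; the last joint's range is limited). The gripper opens to 92 mm and grips with 3 to 60 N. Pads are 19 mm wide; open, the fingers measure 130 mm over their backs; the gripper's body (75 mm by 190 mm) begins 47 mm behind the grasp point.
Start: joints at [-1.014, 0.501, -0.427, 1.55, 0.221, 1.138, -0.21], TCP at [0.188, 0.622, 0.227] pointing down, gripper open.
Joint ranges: [-2.88, 2.88], [-0.31, 2.03], [-1.54, 1.56], [0.2, 2.42], [-1.41, 4.55], [0.19, 2.02], [-2.57, 2.57]. Speed limits (rad/s): [2.57, 2.57, 3.14, 3.14, 3.14, 3.14, 3.14].

## Interface

Orientations are given as a unit quaternion [x, y, z, w].
In Python, from bench import env, camera gives the robot as it stands.
- The arm moves only by the tool send_rows, never from a script. Its argument "moves" is a list of rows, each a list of 3 entries, a list of its own where there are three numbers: the shift along the world's x, y, z in mm, then the turn, a rotation vector about the world's x, y, z in degrees, then the opening, from 0 (shut) to 1 (fully open). A call has 1 to 10 rows; each row is the pose to reach, as a shift and turn from the pose commanded when the call began; what a row does not reach only later rows make up. A row lasts 1/12 s, in which the tool goes at most 41.7 mm and 7.16 degrees, less where a joint would pass 70% of its speed; a pose out of reach is approached as far as the arm can. A call with a gripper value outside its range is refused whole. The fingers move at their own pace and stop on an object; "grip_force" is the grip in N (left out, the last holds). Time passes only in rows, so rows that repeat a pose let the fingers close. It gives the time, the measured TCP pose, the force and the opening at its end, in the units of the state.
- env.read_state(): the state, without advancing time (a new reading comes with each control period).
- camera(name): name is "scene" or "top" or "wrist"; returns a dict with "frame" (480x640x3 uint8, red, green, blue), "range_z" (480x640 float32, m along the optical axis (not along the pixel's ray), 0 where there is no reading), "fov_y" (degrees; the focal length in pixels is half the picture's height over the tangent of half this angle, whatever the lens; pixels are square), "cx", "cy" (the principal point, pixels), "view" (4x4, takes a point from world to camera coordinates). Camera axes: x right, y up, looking along -z (the intrinsics and any distortion apply to the point x, -y, -z); pixel columns grow to the right and rows downward; lengths in m; the calibration is good to about 2 mm. A picture is of the moment at which its call begins.
- env.sign_off(): hands the job in, once; it reports no verdict.
The state is a dict: "t": time; "joint_pos": joint angles; "joint_velocities": joint speeds; "joint_torque": joint torques, N m; "position": TCP position; "eef_rot": TCP orientation; "wrist_force": force on the tool from outside, world axes, zero at the start; "moment": the same for the moment, N m; "width": finger opening in m.
Only numpy, scipy, OpenCV 4.12 (cv2) and the standard library are available. Lean on these libraries where they do the work, as an engineer would, in place of code of your own. Each camera call takes 0.05 s, during which the arm holds its last target.

## Task

Lift the wooden shoe last and set its metal plate down gently into the clamp's nest, fully home between the locating pins, with the toe pointing away from the robot. Then turn the clamp's black knob clockwise (seen from above) until the sprung keeper drops fully into the notch of the cam and hooks over the plate. Leave it locked like that, and do not knock the other things on the bench about.

Things in the scene. Friction and masses are not known exactly. Their poses are not given: they have to be found in the camera images.
- last_form: The loose work: a child's wooden shoe last, 148 mm long, standing on a bright metal mounting plate 100 x 70 x 8 mm (long side along the shoe); about 0.3 to 0.6 kg; 97 mm high in all. Origin: centre of the plate's underside. x points to the toe, z up.
- last_grip (a point): The place to grip the last: centre of the flat-sided wooden stub on top of it. The stub is 52 mm along the last's x and 28 mm wide along its y, its flat sides run from 68 to 97 mm above the plate's underside; this point lies 82 mm above the underside and 12 mm behind the plate's centre (x = -12 mm). Axes as the last. When the last is in the nest this point is 102 mm above the bench.
- last_toe (a point): The tip of the last's toe, 83 mm ahead of the plate's centre, 34 mm above the plate's underside.
- clamp: The clamp, fixed on the bench: grey base plate 150 mm (x) by 300 mm (y), 6 mm thick (y from -138 to +162). Origin at bench height; x points away from the robot, y towards the nest end, z up. The knob's axis is at y = -80 mm, the nest's centre at y = +70 mm. The highest fixed part is the pins' tips, 36 mm; the keeper's jaw is 38 mm high. It may be turned up to 0.25 rad on the bench.
- nest (a point): Centre of the nest, at the height (20 mm above the bench) on which the plate's underside rests: the last's origin belongs here, its x along the clamp's x. Six round locating pins, 10 mm thick, straight to 26 mm above the bench, cone-pointed to 36 mm, stand round the plate with 1.5 mm play on each side (two on either long side, one at either end); the cones guide in a plate up to 4 mm off.
- knob_grip (a point): The clamp's black knob, a plain grip bar 52 mm long, 12 mm thick and 36 mm high (38 to 74 mm above the bench) on a vertical axis; this point is on the axis, 60 mm above the bench, a good height for the grip. x runs along the bar, y across it (the way to close on it). It turns with the knob.
- cam_disc (a point): The steel cam disc under the knob (70 mm wide, 12 to 22 mm above the bench; this point is on its axis, on its top, axes as the clamp). It turns with the knob but is clamped on it at an angle that is not measured. As it comes round: a round part, light to turn (0.06 N m); a hump over 0.5 rad that drives the keeper out (0.2 N m); a steep edge that pulls it forward; the notch; a low sloping far wall (0.2 N m).
- knob (a joint): Angle of the knob, rad, growing clockwise seen from above; at 0 the bar lies along the clamp's x. Starts between 0 and 0.2. Somewhere between 0.75 and 1.55 (differs each time, found only by turning) the keeper snaps down into the notch; it stays fully dropped for about 0.2 rad. Turned on beyond that, the far wall lifts the keeper out again and it stays out; the knob may be turned back.
- keeper_lip (a point): Tip of the hooked jaw of the sprung keeper, a steel bar along the clamp's y with a roller on the cam at one end and this 40 mm wide jaw beyond the nest's +y side at the other. The lip's underside is 3 mm above a seated plate; dropped, it covers the plate's edge by 6 mm and nothing more can be put in the nest.
- keeper (a joint): Position of the sprung keeper, m, growing as it drops towards the cam's axis: about 0.004 while its roller rides on the round of the cam, 0.001 on the hump, 0.013 fully dropped (its stop), 0.009 if turned past the notch. Its spring pulls with about 9 N. If the plate is not home the jaw meets the plate's edge at about 0.007.
- ink_a: Bystander: small dark ink bottle with a pointed white cap, 30 mm thick, 98 mm high. Origin: centre of its underside.
- ink_b: Bystander: another such ink bottle.
- ink_c: Bystander: a larger ink bottle, 38 mm thick, 109 mm high.
- water_glass: Bystander: water glass, 68 mm wide, 85 mm high.
- jar_lid: Bystander: flat jar lid lying on the bench, 68 mm wide, 14 mm high.
- paint_brush: Bystander: paint brush lying on the bench.
- cement_tin: Bystander: tin, 60 mm wide, 75 mm high.
- tape_core: Bystander: cardboard tape core, 76 mm wide, 22 mm high.
Not all that is in view belongs to the job. Leave any pink look-alike of the last_form alone.

How it is judged:
On the way, in this order (a step that is already met when the one before it is completed fails the run):
1. the last's plate is home in the nest, toe away from the robot (horizontal distance between last_form and nest below 0.004 m and z of last_form in the frame of nest below 0.003 m and angle between last_form's own z axis and vertical below 0.05 rad and x of last_toe in the frame of nest above 0.07 m), for 0.2 s.
2. the keeper has dropped into the cam's notch (value of joint keeper above 0.012 m), for 0.2 s.
At the end, for the whole second after the job is handed in: The last stands at rest, upright (within 0.05 rad) and home in the nest (plate centre within 4 mm of the nest's centre, not more than 3 mm above its seat), toe away from the robot, and the keeper is dropped over its plate (joint above 12 mm) (all of step 1 and value of joint keeper above 0.012 m and linear speed of last_form below 0.02 m/s); the robot touches nothing.
It fails at once if the last is rammed or dropped into the clamp (over 45 N between them) (contact force between last_form and clamp above 45 N).
It fails at once if a bystander is pushed or knocked more than 30 mm away (distance of any of ink_a, ink_b, ink_c, water_glass, jar_lid, paint_brush, cement_tin, tape_core from where it was at the start of the episode above 0.03 m).
It also fails if it takes over 61 s, if anything falls off the work surface, if the arm or the gripper's body presses on something with over 40 N, if the wrist force passes 120 N, or if a joint passes its speed limit or range.

## Working session

There is one attempt and no reset: what is moved stays moved. The work goes in short steps, Python scripts to look and compute and a tool call to move; the robot and the scene stay as the last step left them, time stands still between calls to the robot, and variables do not carry over. Pictures are saved under pics/ and viewed, and the job is handed in when it is done.

Besides the shell and the picture viewer there is one more tool, called after "Request:" by a JSON object that holds its "api" and its "payload", one argument or row to a line. send_rows: Moves the arm, as the interface text tells. Its arguments: {"type":"object","properties":{"moves":{"type":"array","items":{"type":"array"}},"grip_force":{"type":"number"}},"required":["moves"]}

```bash
mkdir -p pics; ls
python3 - <<'E'
from bench import env,camera
import cv2,numpy as np
for n in ["scene","top","wrist"]:
    c=camera(n); cv2.imwrite(f"pics/{n}0.png",c["frame"][:,:,::-1]); np.savez(f"pics/{n}0.npz",**c)
    print(n,c["fov_y"],c["cx"],c["cy"],c["view"].round(3).tolist(),[k for k in c], (c["range_z"]>0).mean())
print(env.read_state(),env.hold_point_z)
E
```

```text
pics
scene 52.04041346691226 318.6688926949969 237.9096996666342 [[-0.479, 0.878, 0.007, 0.229], [-0.508, -0.283, 0.814, 0.227], [0.716, 0.386, 0.581, -1.601], [0.0, 0.0, 0.0, 1.0]] ['frame', 'range_z', 'fov_y', 'cx', 'cy', 'view'] 0.994091796875
top 56.47421961734407 322.8653162675951 246.97716340879936 [[0.012, -1.0, -0.027, 0.054], [0.993, 0.008, 0.115, -0.569], [-0.114, -0.028, 0.993, -1.303], [0.0, 0.0, 0.0, 1.0]] ['frame', 'range_z', 'fov_y', 'cx', 'cy', 'view'] 0.9961263020833333
wrist 64.41881965164566 322.9967921809516 244.98201894340446 [[0.29, 0.957, -0.001, -0.648], [-0.913, 0.276, -0.3, 0.037], [-0.287, 0.088, 0.954, -0.392], [0.0, 0.0, 0.0, 1.0]] ['frame', 'range_z', 'fov_y', 'cx', 'cy', 'view'] 0.9960546875
{'t': 0.15, 'joint_pos': array([-1.01382366,  0.50165613, -0.42676097,  1.55118396,  0.22081339,
        1.13832718, -0.21029605]), 'joint_velocities': array([ 6.07470497e-05, -2.99019457e-03, -3.05612000e-03, -2.63995724e-03,
        5.53411391e-05, -1.07506014e-03,  4.44745431e-04]), 'joint_torque': array([-6.25979912e-03, -5.67106104e+01, -5.82497120e+00, -2.79459232e+01,
       -6.87085208e-02,  2.65273842e-02,  1.14710779e-04]), 'position': array([0.18813838, 0.62161333, 0.2259066 ]), 'eef_rot': array([ 1.46366117e-01,  9.89230193e-01, -7.56128475e-04, -1.19387596e-04]), 'wrist_force': array([-0.12225282,  0.06695767, -0.1609082 ]), 'moment': array([ 0.02188356,  0.00416543, -0.06036238]), 'width': 0.09172401649738685} 0.0188
```

View pics/scene0.png

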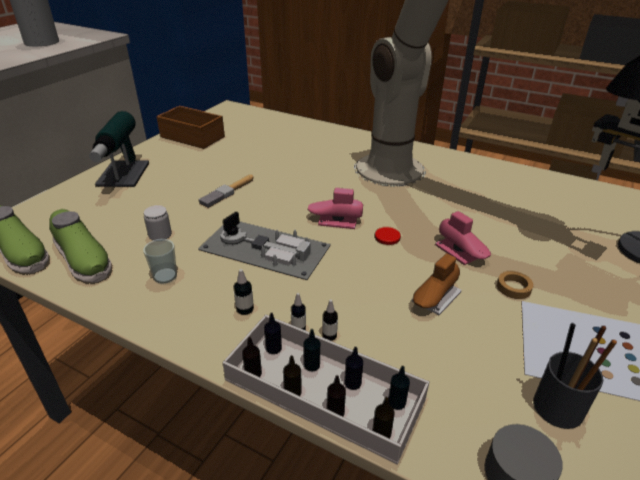

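View pics/top0.png

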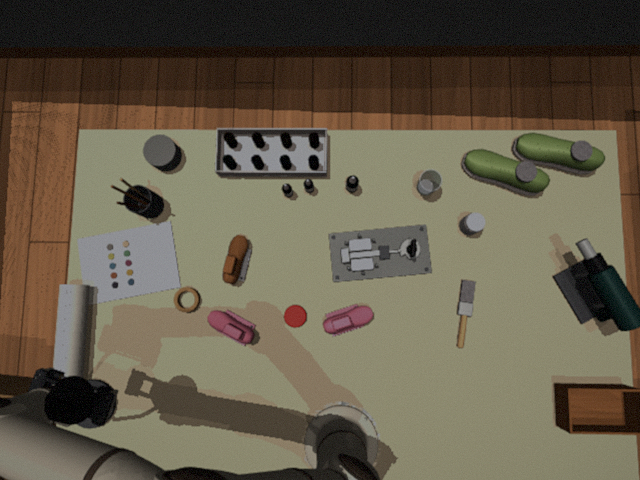

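View pics/wrist0.png

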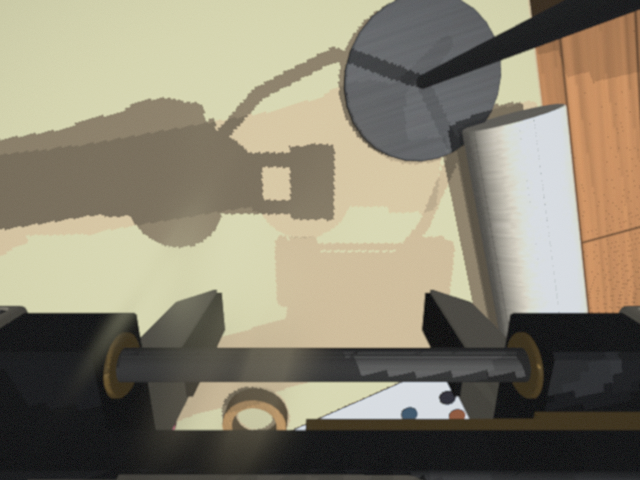

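The possible targets are the brown last at scene (438,283) / top (236,259), the pink lasts at scene (338,208) and (463,237), and the green shoes at scene (20,240) and (80,245). The brown wooden one on the bright plate fits the description. Next I'll check it in a close crop.

```bash
cat > h.py <<'E'
import numpy as np,cv2
def K(c):
    f=240/np.tan(np.radians(float(c["fov_y"]))/2); return f,float(c["cx"]),float(c["cy"])
def cloud(c):
    f,cx,cy=K(c); z=c["range_z"].astype(float); v,u=np.mgrid[0:480,0:640]
    P=np.stack([(u-cx)/f*z,-(v-cy)/f*z,-z],-1)
    V=c["view"]; return (P-V[:3,3])@V[:3,:3]
def ray(c,u,v,h):
    f,cx,cy=K(c);V=c["view"];d=np.array([(u-cx)/f,-(v-cy)/f,-1.])@V[:3,:3];o=-V[:3,:3].T@V[:3,3]
    return o+d*(h-o[2])/d[2]
def proj(c,p):
    f,cx,cy=K(c);V=c["view"];q=V[:3,:3]@np.asarray(p)+V[:3,3]
    return cx-f*q[0]/q[2],cy+f*q[1]/q[2]
E
python3 - <<'E'
from h import *
t=dict(np.load("pics/top0.npz"));s=dict(np.load("pics/scene0.npz"))
def crop(c,x,y,w,h,k,n):
    cv2.imwrite(n,cv2.resize(c["frame"][y:y+h,x:x+w,::-1],None,fx=k,fy=k,interpolation=cv2.INTER_CUBIC))
a=cv2.resize(t["frame"][220:300,200:280],(400,400)); b=cv2.resize(s["frame"][240:320,400:480],(400,400))
cv2.imwrite("pics/c1.png",np.hstack([a,b])[:,:,::-1])
crop(t,320,215,120,80,6,"pics/c2.png"); crop(s,190,200,150,90,5,"pics/c3.png")
for n,c in(("top",t),("scene",s)):
    P=cloud(c)
    for (u,v) in ([(236,259),(235,263),(300,260),(380,275),(236,220),(410,248),(295,316)] if n=="top" else [(438,283),(446,266),(320,285),(388,236),(232,222)]): print(n,u,v,P[v,u].round(4))
E
```

```text
top 236 259 [0.5261 0.3095 0.0768]
top 235 263 [0.5148 0.3133 0.0715]
top 300 260 [0.5313 0.1295 0.0017]
top 380 275 [ 0.4876 -0.1136  0.007 ]
top 236 220 [ 0.6545  0.3313 -0.002 ]
top 410 248 [ 0.565  -0.1966  0.0543]
top 295 316 [0.3624 0.1403 0.0173]
scene 438 283 [0.5478 0.3268 0.0585]
scene 446 266 [0.5302 0.333  0.095 ]
scene 320 285 [0.6199 0.0802 0.0035]
scene 388 236 [0.3804 0.1487 0.0162]
scene 232 222 [ 0.5699 -0.1992  0.0564]
```

View pics/c1.png

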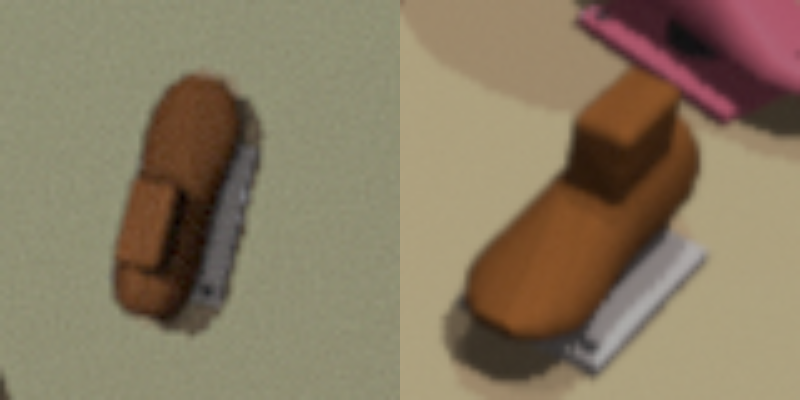

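View pics/c2.png

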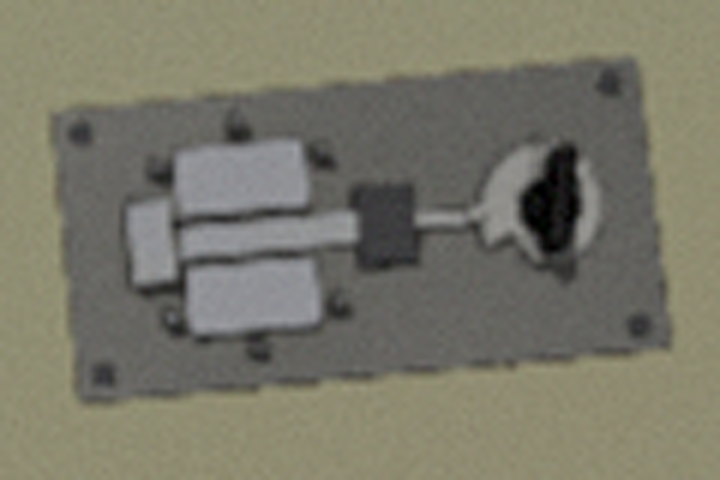

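View pics/c3.png

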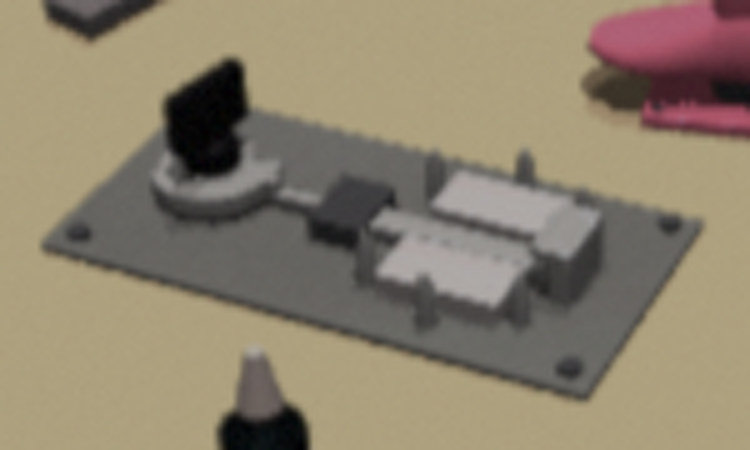

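The crop confirms it: a brown last on a bright plate, with the stub nearer the robot at top (231,264) and the toe at (240,236), roughly +x. Next I'll measure the clamp and the last by casting rays.

```bash
cat >> h.py <<'E'
def clampfit(c,mask,h=0.006,knob_side=None):
    cs,_=cv2.findContours(mask.astype(np.uint8),cv2.RETR_EXTERNAL,cv2.CHAIN_APPROX_NONE)
    k=max(cs,key=cv2.contourArea)[:,0]
    hull=cv2.convexHull(k)
    P=np.array([ray(c,u,v,h)[:2] for u,v in k])
    r=cv2.minAreaRect((P*1000).astype(np.float32)); return r,k
E
python3 - <<'E'
from h import *
t=dict(np.load("pics/top0.npz"));s=dict(np.load("pics/scene0.npz"))
for n,c,b in(("top",t,(320,215,440,295)),("scene",s,(190,200,340,290))):
    f=c["frame"].astype(int); hsv=cv2.cvtColor(c["frame"],cv2.COLOR_RGB2HSV)
    m=np.zeros((480,640),bool);x0,y0,x1,y1=b
    m[y0:y1,x0:x1]=(hsv[y0:y1,x0:x1,1]<45)
    m=cv2.morphologyEx(m.astype(np.uint8),cv2.MORPH_CLOSE,np.ones((5,5)))
    if n=="scene": # keep only near bench plane
        pass
    r,k=clampfit(c,m); print(n,r,len(k), k.min(0),k.max(0))
    o=c["frame"].copy(); o[m>0]=(255,0,0); cv2.imwrite(f"pics/m_{n}.png",cv2.resize(o[y0:y1,x0:x1,::-1],None,fx=4,fy=4))
# manual corners scene(crop/5+offset) and top(/6)
for n,c,pts in(("top",t,[(320+55/6,215+112/6),(320+636/6,215+60/6),(320+670/6,215+345/6),(320+80/6,215+400/6)]),("scene",s,[(190+42/5,200+246/5),(190+235/5,200+108/5),(190+703/5,200+225/5),(190+587/5,200+398/5)])):
    P=np.array([ray(c,u,v,.006) for u,v in pts]);print(n,P.round(4)[:,:2].tolist(),P.mean(0))
    print(np.linalg.norm(np.roll(P,-1,0)-P,axis=1))
# last stub
for n,c,b in(("top",t,(210,220,262,300)),("scene",s,(400,245,470,315))):
    P=cloud(c);x0,y0,x1,y1=b
    hsv=cv2.cvtColor(c["frame"],cv2.COLOR_RGB2HSV)
    m=np.zeros((480,640),bool);m[y0:y1,x0:x1]=((hsv[y0:y1,x0:x1,1]>120)&(P[y0:y1,x0:x1,2]>.085))
    q=P[m];print(n,len(q),q.mean(0),q.min(0),q.max(0)); u,v=np.where(m)[::-1][0],np.where(m)[0]
    R=np.array([ray(c,a,b,.097)[:2] for a,b in zip(u,v)])
    print(cv2.minAreaRect((R*1000).astype(np.float32)))
E
```

```text
top ((560.5046997070312, -106.0618896484375), (163.89022827148438, 313.1138610839844), 6.466966152191162) 309 [324 221] [431 281]
scene ((545.6893310546875, -116.47395324707031), (182.37521362304688, 306.6989440917969), 5.830011367797852) 293 [199 213] [329 279]
top [[0.6126, 0.0411], [0.6416, -0.254], [0.4968, -0.2689], [0.4661, 0.0271]] [ 0.55426515 -0.11366802  0.006     ]
[0.29659599 0.145555   0.2975443  0.14719219]
scene [[0.6507, -0.2483], [0.5029, -0.2385], [0.4743, 0.0318], [0.6199, 0.0471]] [ 0.56199334 -0.10195547  0.006     ]
[0.14812341 0.27175339 0.146424   0.29700183]
top 168 [0.50822177 0.31922768 0.11837448] [0.41542388 0.02140315 0.08584329] [0.53618028 0.34174037 1.36094323]
((518.4269409179688, 319.8326110839844), (31.41522216796875, 80.01708984375), 75.28656768798828)
scene 257 [0.54903036 0.33303198 0.11786457] [0.48811402 0.31053677 0.08504274] [1.37155027 0.480609   0.74423091]
((552.2280883789062, 330.6869812011719), (223.1864013671875, 38.33294677734375), 1.6041253805160522)
```

Run:
```python
from h import *
from scipy.spatial.transform import Rotation as R
w=dict(np.load("pics/wrist0.npz"));V=w["view"];o=-V[:3,:3].T@V[:3,3];print(o, "axis",-V[2,:3])
Rt=R.from_quat([1.46366117e-01,9.89230193e-01,-7.56128475e-04,-1.19387596e-04])
print(Rt.inv().apply(o-[0.18813838,0.62161333,0.2259066]),Rt.inv().apply(-V[2,:3]),Rt.as_matrix().round(3))
```

```text
[0.10932361 0.64478189 0.38410551] axis [ 0.28715555 -0.08822475 -0.95381239]
[ 0.08214936 -0.00088947 -0.15819651] [-3.00414326e-01  1.69972109e-04  9.53808788e-01] [[-0.957  0.29  -0.   ]
 [ 0.29   0.957 -0.001]
 [ 0.    -0.002 -1.   ]]
```

Request:
{"api": "send_rows", "payload": {
  "moves": [
    [[30,-30,8],[0,0,0],1],
    [[60,-60,15],[0,0,0],1],
    [[90,-85,22],[0,0,0],1],
    [[120,-112,30],[0,0,0],1],
    [[150,-140,30],[0,0,0],1],
    [[180,-170,30],[0,0,0],1],
    [[210,-200,30],[0,0,0],1],
    [[240,-230,30],[0,0,0],1],
    [[270,-260,30],[0,0,0],1],
    [[270,-290,30],[0,0,0],1]
  ]
}}

```text
t: 0.98
position: [0.4637, 0.3289, 0.2564]
eef_rot: [0.149, 0.989, 0.0, 0.001]
wrist_force: [0.5, -0.3, 1.9]
width: 0.0916
```

```bash
cat >> h.py <<'E'
def snap(n,tag):
    from bench import camera
    c=camera(n); cv2.imwrite(f"pics/{tag}.png",c["frame"][:,:,::-1]); np.savez(f"pics/{tag}.npz",**c); return c
def load(tag): return dict(np.load(f"pics/{tag}.npz"))
E
python3 -c "
from h import *
snap('wrist','w1')"
```

```text
(no output)
```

View pics/w1.png

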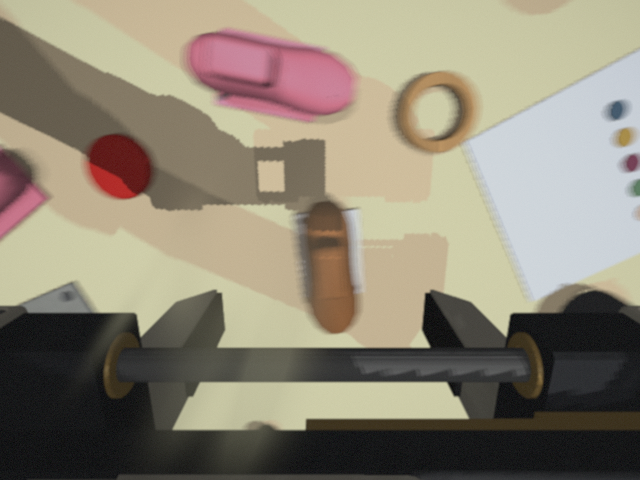

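Request:
{"api": "send_rows", "payload": {
  "moves": [
    [[0,0,0],[0,0,4],1],
    [[0,0,0],[0,0,4],1],
    [[0,0,0],[0,0,4],1]
  ]
}}

```text
t: 1.28
position: [0.4577, 0.3326, 0.2567]
eef_rot: [0.112, 0.994, 0.0, -0.0]
wrist_force: [0.4, 0.2, -0.3]
width: 0.0918
```

Run:
```python
from h import *
c=snap('wrist','w2')
cv2.imwrite("pics/w2c.png",cv2.resize(c["frame"][180:360,240:420,::-1],(720,720),interpolation=cv2.INTER_CUBIC))
P=cloud(c)
for u,v in [(324,240),(327,250),(330,210),(333,290),(420,280),(120,165)]:print(u,v,P[v,u].round(4))
from bench import env;s=env.read_state();print(s["position"],s["eef_rot"])
```

```text
324 240 [0.4796 0.3278 0.0668]
327 250 [0.484  0.3296 0.0855]
330 210 [0.4584 0.339  0.0392]
333 290 [0.5189 0.3272 0.0968]
420 280 [5.722e-01 4.226e-01 4.000e-04]
120 165 [0.3689 0.137  0.0144]
[0.45758991 0.33292918 0.25666924] [ 1.11977793e-01  9.93710674e-01  1.46700452e-04 -2.21668802e-04]
```

View pics/w2c.png

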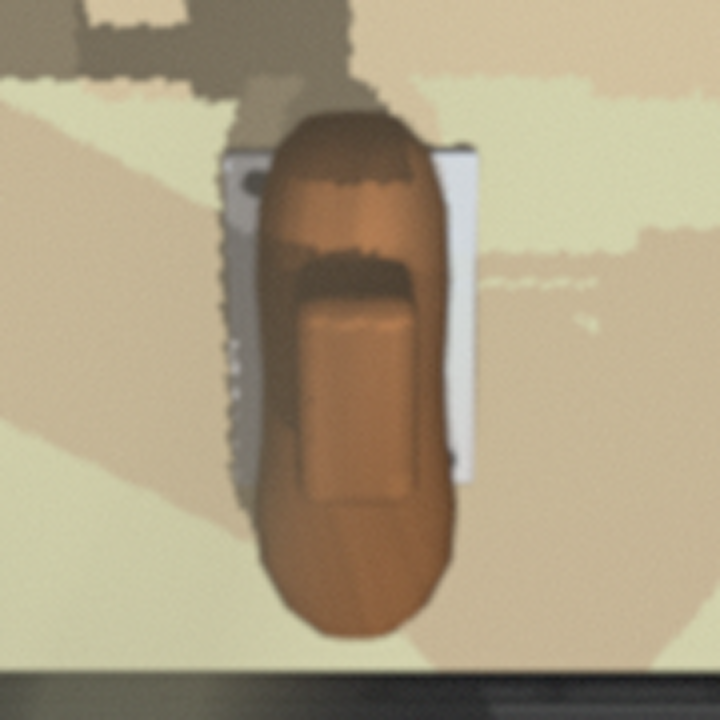

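The crop shows the stub's top face as a rectangle with corners near px (315,256), (344,256), (344,305) and (316,305). The plate's back corners are at about (296,217) and (359,217), with its right front corner at (358,301).

Run:
```python
from h import *
c=load("w2")
S=np.array([ray(c,240+a/4-.4,180+b/4-.4,.097) for a,b in[(300,310),(413,310),(415,500),(305,502)]]);print(S.round(4),S.mean(0))
d=S[2]+S[3]-S[0]-S[1];print("yaw",np.arctan2(d[1],d[0]),np.linalg.norm(d)/2,np.linalg.norm(S[1]-S[0]),np.linalg.norm(S[2]-S[3]))
Pl=np.array([ray(c,240+a/4-.4,180+b/4-.4,.008) for a,b in[(223,150),(478,150),(472,485)]]);print(Pl.round(4))
e=Pl[2]-Pl[1];print("yaw",np.arctan2(e[1],e[0]),np.linalg.norm(e));e=Pl[1]-Pl[0];print(np.arctan2(e[1],e[0])-np.pi/2,np.linalg.norm(e))
ctr=(Pl[0]+Pl[2])/2;print(ctr)
for y in(-.23,-.2): print(ctr[:2]-.012*np.array([np.cos(y),np.sin(y)]))
```

```text
[[0.4843 0.3182 0.097 ]
 [0.4899 0.3425 0.097 ]
 [0.5353 0.3333 0.097 ]
 [0.5301 0.3085 0.097 ]] [0.50988969 0.32561031 0.097     ]
yaw -0.20378163608891603 0.04655323038648982 0.024969591077043822 0.025316817528836088
[[0.4643 0.2994 0.008 ]
 [0.48   0.3674 0.008 ]
 [0.5784 0.3459 0.008 ]]
yaw -0.21458815328333491 0.10076702860615233
-0.22569527892471797 0.06978921680910491
[0.52138628 0.322637   0.008     ]
[0.50970229 0.32537273]
[0.50962548 0.32502103]
```

Request:
{"api": "send_rows", "payload": {
  "moves": [
    [[26,-4,-20],[0,0,0.5],1],
    [[52,-8,-50],[0,0,0.5],1],
    [[52,-8,-85],[0,0,0.5],1],
    [[52,-8,-120],[0,0,0.5],1],
    [[52,-8,-150],[0,0,0.5],1],
    [[52,-8,-150],[0,0,0.5],1],
    [[52,-8,-150],[0,0,0.5],1],
    [[52,-8,-150],[0,0,0.5],1]
  ]
}}

```text
t: 2.0
position: [0.5107, 0.3258, 0.1083]
eef_rot: [0.107, 0.994, 0.001, 0.001]
wrist_force: [0.9, 0.3, 1.1]
width: 0.0915
```

Run:
```python
from h import *
c=snap('wrist','w3')
from bench import env;s=env.read_state();print(s["position"],s["eef_rot"],s["wrist_force"])
```

```text
[0.51136946 0.32593906 0.10916323] [0.10714782 0.99424124 0.00132455 0.00139567] [0.01149291 0.72838186 0.7921459 ]
```

View pics/w3.png

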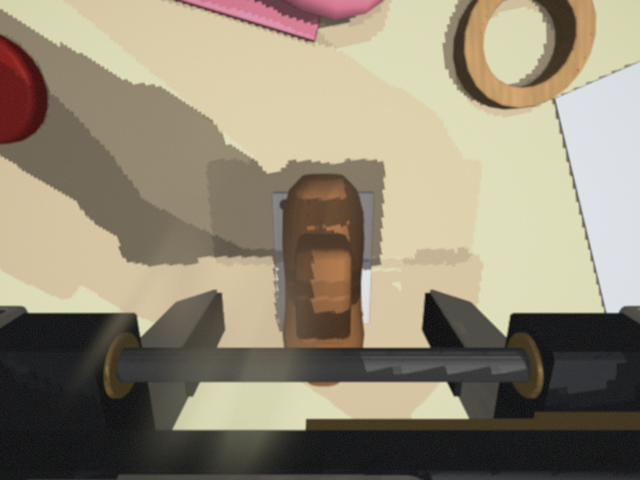

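The stub sits centred between the fingers: its centre is at column 324 and the finger midpoint at 323.

Request:
{"api": "send_rows", "payload": {
  "moves": [
    [[-1,-1,-20],[0,0,0],1],
    [[-1,-1,-34],[0,0,0],1],
    [[-1,-1,-40],[0,0,0],1],
    [[-1,-1,-40],[0,0,0],1],
    [[-1,-1,-40],[0,0,0],1]
  ]
}}

```text
t: 2.47
position: [0.5101, 0.3239, 0.0683]
eef_rot: [0.107, 0.994, 0.001, 0.001]
wrist_force: [0.2, 0.4, 0.0]
width: 0.0915
```

Request:
{"api": "send_rows", "payload": {
  "moves": [
    [[0,0,0],[0,0,0],0],
    [[0,0,0],[0,0,0],0],
    [[0,0,0],[0,0,0],0],
    [[0,0,0],[0,0,0],0],
    [[0,0,0],[0,0,0],0],
    [[0,0,0],[0,0,0],0],
    [[0,0,0],[0,0,0],0],
    [[0,0,0],[0,0,0],0],
    [[0,0,0],[0,0,0],0],
    [[0,0,0],[0,0,0],0]
  ],
  "grip_force": 40
}}

```text
t: 3.3
position: [0.5093, 0.3236, 0.0668]
eef_rot: [0.107, 0.994, 0.0, 0.0]
wrist_force: [0.5, 2.6, -0.1]
width: 0.03
```

Request:
{"api": "send_rows", "payload": {
  "moves": [
    [[0,0,0],[0,0,0],0],
    [[0,0,0],[0,0,0],0],
    [[0,0,10],[0,0,0],0],
    [[0,0,25],[0,0,0],0],
    [[0,0,50],[0,0,0],0],
    [[0,0,75],[0,0,0],0],
    [[0,0,100],[0,0,0],0],
    [[0,0,110],[0,0,0],0],
    [[0,0,110],[0,0,0],0],
    [[0,0,110],[0,0,0],0]
  ]
}}

```text
t: 4.13
position: [0.509, 0.3227, 0.1764]
eef_rot: [0.108, 0.994, -0.0, -0.0]
wrist_force: [0.5, -0.6, -4.1]
width: 0.0278
```

Run:
```python
from h import *
c=snap('wrist','w4');c=snap('scene','s4')
from bench import env;s=env.read_state();print(s["position"],s["eef_rot"],s["wrist_force"],s["moment"],s["width"])
```

```text
[0.50797185 0.32202552 0.17472935] [ 0.10747402  0.99420618 -0.00122212 -0.00138385] [-0.67090034 -0.92248396 -4.36506555] [-0.02929076  0.09969933 -0.06302344] 0.027876539874103535
```

View pics/w4.png

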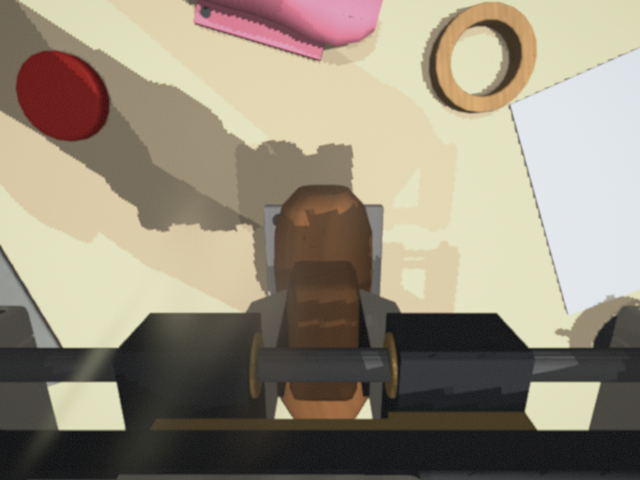

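View pics/s4.png

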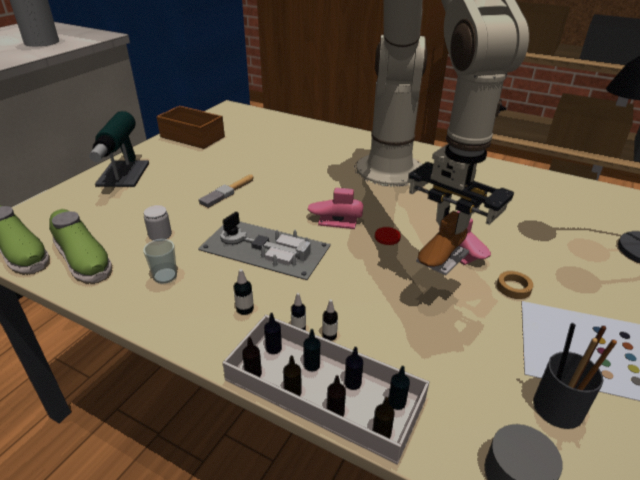

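Request:
{"api": "send_rows", "payload": {
  "moves": [
    [[5,-10,10],[0,0,1],0],
    [[15,-35,25],[0,0,3],0],
    [[30,-70,40],[0,0,5],0],
    [[42,-108,50],[0,0,7],0],
    [[54,-146,60],[0,0,9],0],
    [[66,-184,70],[0,0,11],0],
    [[78,-222,75],[0,0,13],0],
    [[90,-260,75],[0,0,15],0],
    [[100,-298,75],[0,0,17],0],
    [[106,-325,75],[0,0,18],0]
  ]
}}

```text
t: 5.07
position: [0.6148, -0.0073, 0.2495]
eef_rot: [-0.048, 0.999, -0.001, -0.002]
wrist_force: [0.4, -1.3, -3.8]
width: 0.028
```

Request:
{"api": "send_rows", "payload": {
  "moves": [
    [[2,-20,0],[0,0,0],0],
    [[4,-40,0],[0,0,0],0],
    [[6,-52,0],[0,0,0],0],
    [[6,-57,0],[0,0,0],0],
    [[6,-57,0],[0,0,0],0],
    [[6,-57,0],[0,0,0],0],
    [[6,-57,0],[0,0,0],0],
    [[6,-57,0],[0,0,0],0],
    [[6,-57,0],[0,0,0],0]
  ]
}}

```text
t: 5.82
position: [0.6212, -0.0572, 0.2519]
eef_rot: [-0.051, 0.999, 0.0, 0.0]
wrist_force: [0.8, 0.5, -3.8]
width: 0.0278
```

Run:
```python
from h import *
from bench import env
c=snap('wrist','w5');s=env.read_state();print(s["position"],s["eef_rot"],s["wrist_force"],s["t"])
```

```text
[ 0.62125023 -0.05758666  0.25188217] [-5.03148128e-02  9.98733392e-01  1.39600529e-04  1.12214068e-04] [ 0.55095307 -0.2878901  -4.72828291] 5.8667
```

View pics/w5.png

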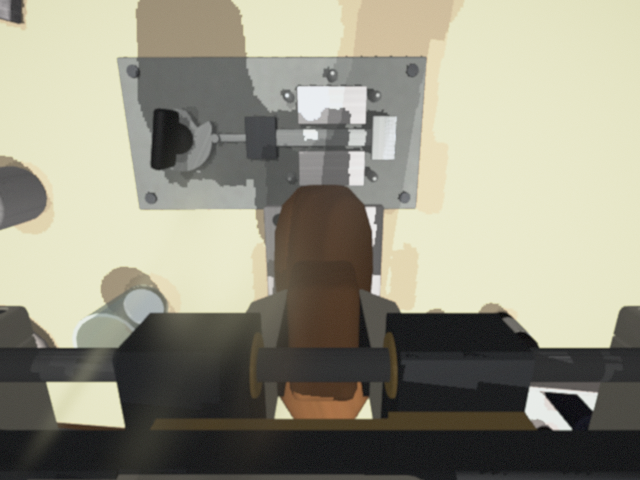

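The picture shows the whole clamp: base corners near (118,58), (427,57), (415,208) and (139,209), and pin tips near (331,73), (287,95), (376,95), (292,179) and (374,176). I'll refine these in an enlarged crop.

Run:
```python
from h import *
c=load("w5")
f=c["frame"]
cv2.imwrite("pics/w5a.png",cv2.resize(f[50:220,260:440,::-1],(720,680),interpolation=cv2.INTER_CUBIC))
cv2.imwrite("pics/w5b.png",cv2.resize(f[50:220,105:285,::-1],(720,680),interpolation=cv2.INTER_CUBIC))
```

```text
(no output)
```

View pics/w5a.png

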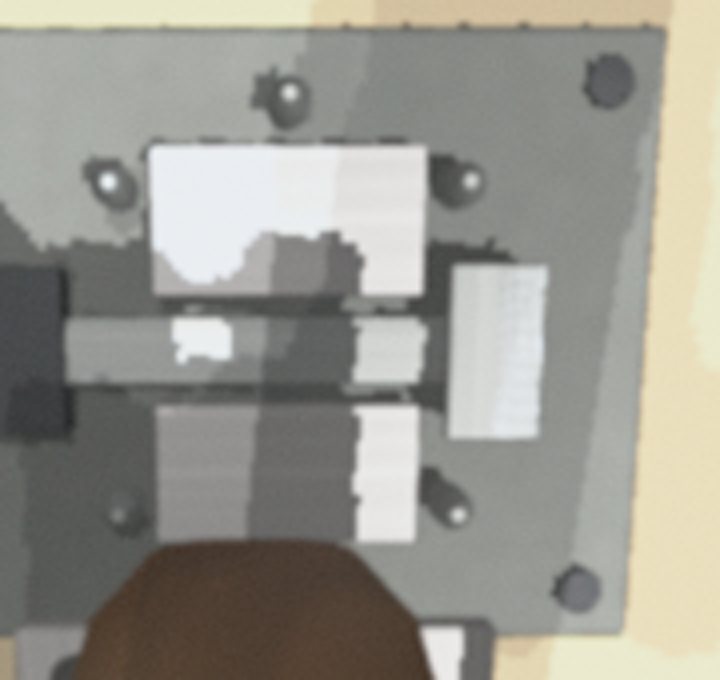

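View pics/w5b.png

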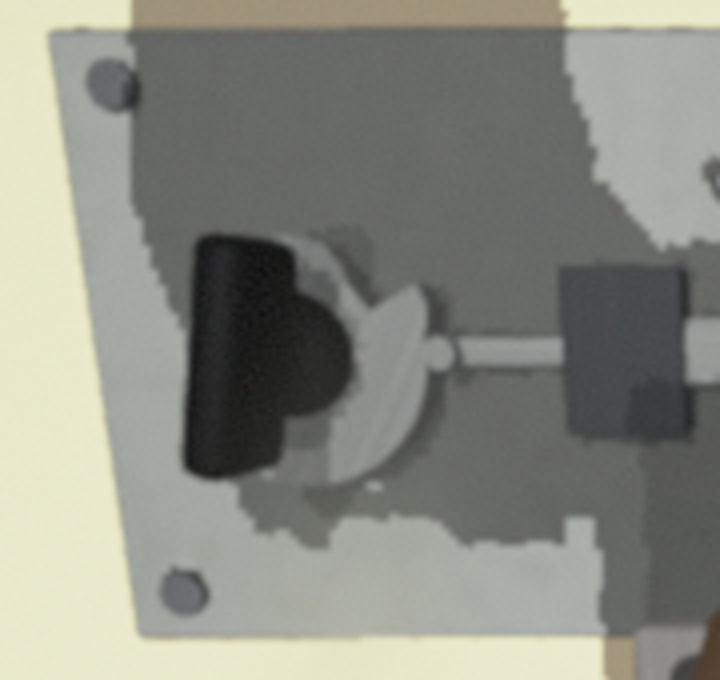

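Run:
```python
from h import *
from scipy.optimize import least_squares
c=load("w5")
A=lambda a,b:(260+a/4-.4,50+b/4-.4)
B=lambda a,b:(105+a/4-.4,50+b/4-.4)
base=[(A(663,30),(-75,162)),(A(622,633),(75,162)),(B(50,32),(-75,-138)),(B(140,635),(75,-138))]
pins=[(A(290,93),(-56.5,0)),(A(108,183),(-1,-41.5)),(A(470,181),(-1,41.5)),(A(458,514),(1,41.5)),(A(123,508),(1,-41.5))]
def rz(y): return np.array([[np.cos(y),-np.sin(y)],[np.sin(y),np.cos(y)]])
Pb=np.array([ray(c,*p,.006)[:2] for p,_ in base]); Pp=np.array([ray(c,*p,.035)[:2] for p,_ in pins])
def res(x,wb=1,wp=1):
    R=rz(x[2]);r=[]
    for P,(_,l) in zip(Pb,base): r.append(wb*(x[:2]+R@(np.array(l)/1e3)-P))
    for P,(_,l) in zip(Pp,pins):
        l=np.array(l,float)
        if l[1]!=0:l[0]*=x[3]*1e3
        r.append(wp*(x[:2]+R@((l+[0,70])/1e3)-P))
    return np.ravel(r)
for wb,wp in((1,1),(1,.001),(.001,1)):
    s=least_squares(res,[.55,-.12,.1,.03],args=(wb,wp));x=s.x;print("clamp",x.round(4),"nest",(x[:2]+rz(x[2])@[0,.07]).round(4),"knob",(x[:2]+rz(x[2])@[0,-.08]).round(4))
    print((res(x).reshape(-1,2)*1e3).round(1).tolist())
# plate in hand
from bench import env
tcp=np.array([0.62125023,-0.05758666,0.25188217])
h=tcp[2]-.0668+.008
for p in[(A(15,628),A(492,624))]:
    q=np.array([ray(c,*k,h) for k in p]);d=q[1]-q[0];yaw=np.arctan2(d[1],d[0])-np.pi/2
    ctr=q.mean(0)[:2]+.05*np.array([np.cos(yaw),np.sin(yaw)]);print("plate",q.round(4).tolist(),np.linalg.norm(d),yaw,ctr, "tool rel",rz(yaw).T@(ctr-tcp[:2]))
c4=load("w4");t4=np.array([.50797185,.32202552,.17472935]);h=t4[2]-.0588
q=np.array([ray(c4,*k,h) for k in[(265,206),(382.5,206)]]);d=q[1]-q[0];yaw=np.arctan2(d[1],d[0])-np.pi/2
ctr=q.mean(0)[:2]+.05*np.array([np.cos(yaw),np.sin(yaw)]);print(np.linalg.norm(d),yaw,ctr,rz(yaw).T@(ctr-t4[:2]))
print("toolyaw",-2*np.arctan2(-.0503148,.9987), -2*np.arctan2(.10747,.9942))
# knob bar top
q=np.array([ray(c,*B(*k),.074) for k in[(240,240),(232,475),(198,240),(187,472)]]);print(q.round(4))
```

```text
clamp [ 0.5572 -0.1258  0.1031  0.0375] nest [ 0.55   -0.0562] knob [ 0.5654 -0.2054]
[[-1.6, 1.6], [0.8, 1.3], [-1.0, -1.6], [1.3, -1.3], [-0.1, 0.2], [-0.0, 0.4], [0.2, 0.3], [-0.7, 0.0], [1.1, -0.9]]
clamp [ 0.5573 -0.1258  0.1028  0.0375] nest [ 0.5501 -0.0562] knob [ 0.5655 -0.2054]
[[-1.4, 1.6], [1.0, 1.3], [-0.9, -1.6], [1.4, -1.3], [0.0, 0.2], [0.1, 0.4], [0.4, 0.3], [-0.5, 0.0], [1.2, -0.9]]
clamp [ 0.5571 -0.1258  0.1036  0.0375] nest [ 0.5498 -0.0562] knob [ 0.5654 -0.2054]
[[-1.7, 1.6], [0.6, 1.4], [-1.0, -1.6], [1.3, -1.2], [-0.2, 0.1], [-0.1, 0.4], [0.1, 0.3], [-0.8, 0.1], [1.0, -0.8]]
plate [[0.5877, -0.0958, 0.1931], [0.5801, -0.0272, 0.1931]] 0.06903153856219511 0.10905540227635568 [ 0.63360345 -0.05604567] tool rel [0.01244755 0.00018732]
0.06854935904691761 -0.21593593767583297 [0.52152215 0.3195963 ] [0.0137561  0.00053051]
toolyaw 0.10067546905273438 -0.21535770770539797
[[ 0.5405 -0.1981  0.074 ]
 [ 0.5892 -0.201   0.074 ]
 [ 0.5414 -0.2068  0.074 ]
 [ 0.5895 -0.2107  0.074 ]]
```

Request:
{"api": "send_rows", "payload": {
  "moves": [
    [[-15,0,0],[0,0,0],0],
    [[-40,0,-10],[0,0,0],0],
    [[-65,0,-30],[0,0,0],0],
    [[-80,0,-55],[0,0,0],0],
    [[-84,0,-80],[0,0,0],0],
    [[-84,0,-98],[0,0,0],0],
    [[-84,0,-105],[0,0,0],0],
    [[-84,0,-105],[0,0,0],0],
    [[-84,0,-105],[0,0,0],0],
    [[-84,0,-105],[0,0,0],0]
  ]
}}

```text
t: 6.7
position: [0.5388, -0.0587, 0.1482]
eef_rot: [-0.05, 0.999, -0.0, 0.001]
wrist_force: [-0.2, 0.5, -4.5]
width: 0.0281
```

Run:
```python
from h import *
from bench import env
c=snap('wrist','w6');s=env.read_state();print(s["position"],s["eef_rot"],s["wrist_force"],s["t"])
snap('scene','s6');snap('top','t6')
cv2.imwrite("pics/s6c.png",cv2.resize(load('s6')["frame"][150:300,180:360,::-1],(720,600),interpolation=cv2.INTER_CUBIC))
```

```text
[ 0.53874374 -0.05876078  0.14822839] [-4.95339472e-02  9.98771437e-01 -1.47062700e-04  1.40844939e-03] [ 0.89216566 -0.56687387 -4.25156459] 6.75
```

View pics/w6.png

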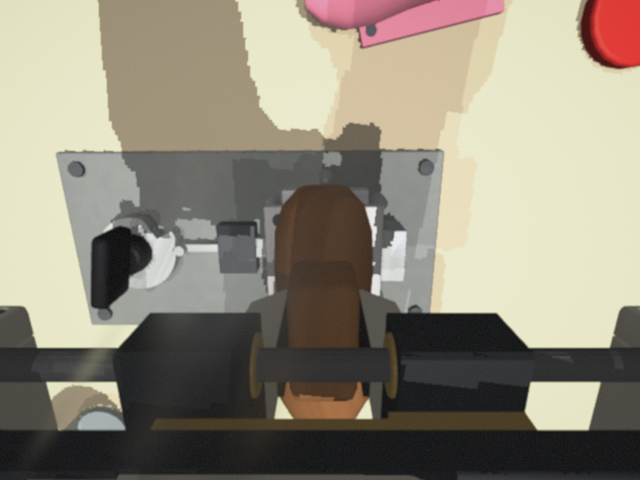

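View pics/s6c.png

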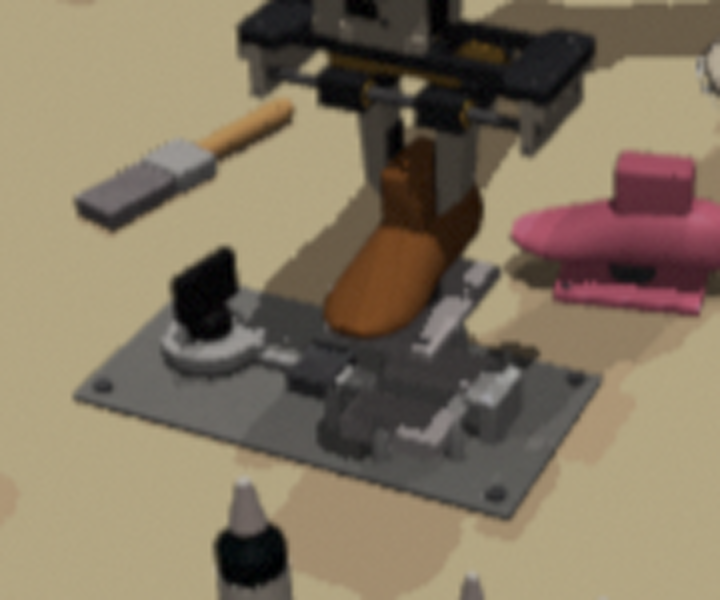

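Request:
{"api": "send_rows", "payload": {
  "moves": [
    [[-1,1,-8],[0,0,0.2],0],
    [[-1.5,1,-20],[0,0,0.2],0],
    [[-1.5,1,-30],[0,0,0.2],0],
    [[-1.5,1,-38],[0,0,0.2],0],
    [[-1.5,1,-41],[0,0,0.2],0],
    [[-1.5,1,-41],[0,0,0.2],0],
    [[-1.5,1,-41],[0,0,0.2],0],
    [[-1.5,1,-41],[0,0,0.2],0],
    [[-1.5,1,-41],[0,0,0.2],0],
    [[-1.5,1,-41],[0,0,0.2],0]
  ]
}}

```text
t: 7.68
position: [0.5362, -0.0579, 0.1063]
eef_rot: [-0.051, 0.999, -0.0, 0.001]
wrist_force: [0.0, -0.4, -3.8]
width: 0.0282
```

Run:
```python
from h import *
from bench import env
c=snap('wrist','w7');s=env.read_state();print(s["position"],s["eef_rot"],s["wrist_force"],s["t"])
cv2.imwrite("pics/w7c.png",cv2.resize(c["frame"][120:330,220:440,::-1],(786,750)[0:2] if 0 else (628,600),interpolation=cv2.INTER_CUBIC))
```

```text
[ 0.53605022 -0.05789349  0.10617062] [-5.11810654e-02  9.98689305e-01 -8.17570906e-05  4.04222859e-04] [ 0.25198836  0.34868225 -4.44146321] 7.7333
```

View pics/w7c.png

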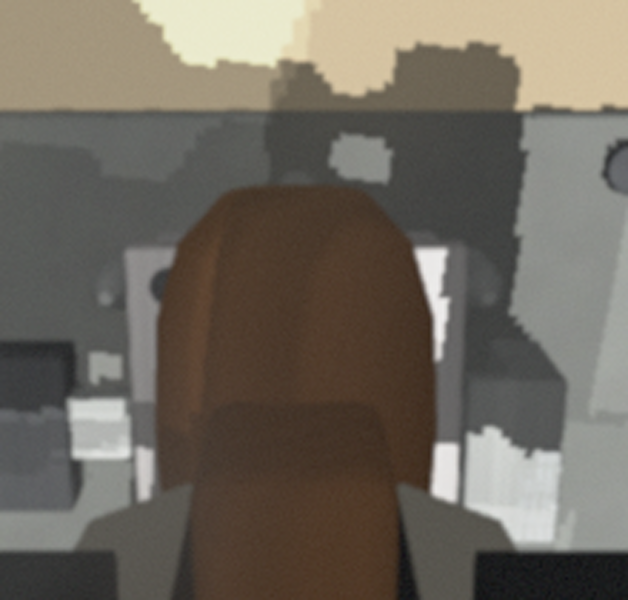

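Run:
```python
from h import *
c=load("w7");k=600/210
A=lambda a,b,h:ray(c,220+a/k-.4,120+b/k-.4,h)
q=np.array([A(125,247,.0474),A(467,245,.0474)]);d=q[1]-q[0];y=np.arctan2(d[1],d[0])-np.pi/2
ctr=q.mean(0)[:2]+.05*np.array([np.cos(y),np.sin(y)])
p=np.array([A(105,296,.035),A(487,294,.035)]);m=p.mean(0)[:2]+.0375*np.array([np.cos(.103),np.sin(.103)])
e=A(297,180,.035)[:2]+.0565*np.array([np.cos(.103),np.sin(.103)])
print(np.linalg.norm(d),y,"plate",ctr,"nest by pins",m,np.linalg.norm(p[1]-p[0]),"by end pin",e)
```

```text
0.06927829065683443 0.10785241057330608 plate [ 0.54833259 -0.05675881] nest by pins [ 0.54922015 -0.05691392] 0.08294451637305632 by end pin [ 0.54332728 -0.05728049]
```

Request:
{"api": "send_rows", "payload": {
  "moves": [
    [[1,0,-3],[0,0,0],0],
    [[1,0,-5],[0,0,0],0],
    [[1,0,-7],[0,0,0],0],
    [[1,0,-9],[0,0,0],0],
    [[1,0,-11],[0,0,0],0],
    [[1,0,-13],[0,0,0],0],
    [[1,0,-14],[0,0,0],0],
    [[1,0,-14],[0,0,0],0]
  ]
}}

```text
t: 8.4
position: [0.5364, -0.0578, 0.0914]
eef_rot: [-0.051, 0.999, 0.0, -0.0]
wrist_force: [0.4, 0.8, -4.6]
width: 0.0279
```

Request:
{"api": "send_rows", "payload": {
  "moves": [
    [[0,0,-1],[0,0,0],0],
    [[0,0,-2],[0,0,0],0],
    [[0,0,-3],[0,0,0],0],
    [[0,0,-4],[0,0,0],0],
    [[0,0,-4],[0,0,0],0]
  ]
}}

```text
t: 8.82
position: [0.5365, -0.0578, 0.0875]
eef_rot: [-0.051, 0.999, 0.0, -0.0]
wrist_force: [0.3, -0.4, -3.9]
width: 0.028
```

Request:
{"api": "send_rows", "payload": {
  "moves": [
    [[0,0,-0.5],[0,0,0],0],
    [[0,0,-1],[0,0,0],0],
    [[0,0,-1],[0,0,0],0]
  ]
}}

```text
t: 9.07
position: [0.5368, -0.0578, 0.0867]
eef_rot: [-0.051, 0.999, 0.0, 0.0]
wrist_force: [-0.5, 1.2, -4.0]
width: 0.0277
```

Request:
{"api": "send_rows", "payload": {
  "moves": [
    [[0,0,-0.5],[0,0,0],0],
    [[0,0,-1],[0,0,0],0],
    [[0,0,-1],[0,0,0],0]
  ]
}}

```text
t: 9.32
position: [0.5368, -0.0577, 0.0866]
eef_rot: [-0.051, 0.999, -0.0, 0.0]
wrist_force: [-3.1, 0.1, 5.7]
width: 0.0279
```

The vertical force rose at TCP z = 0.0866, and I predicted the plate would seat at 0.0868, so the plate is down. Releasing now.

Request:
{"api": "send_rows", "payload": {
  "moves": [
    [[0,0,0.5],[0,0,0],0],
    [[0,0,0.5],[0,0,0],0.45],
    [[0,0,0.5],[0,0,0],0.6],
    [[0,0,0.5],[0,0,0],0.8],
    [[0,0,0.5],[0,0,0],1],
    [[0,0,0.5],[0,0,0],1],
    [[0,0,0.5],[0,0,0],1],
    [[0,0,0.5],[0,0,0],1]
  ]
}}

```text
t: 9.98
position: [0.5367, -0.0579, 0.0862]
eef_rot: [-0.051, 0.999, 0.0, 0.0]
wrist_force: [-0.1, -0.4, 0.4]
width: 0.0696
```

Request:
{"api": "send_rows", "payload": {
  "moves": [
    [[0,0,10],[0,0,0],1],
    [[0,0,30],[0,0,0],1],
    [[0,0,60],[0,0,0],1],
    [[0,0,95],[0,0,0],1],
    [[8,-5,120],[0,0,0],1],
    [[20,-20,120],[0,0,0],1],
    [[40,-40,120],[0,0,0],1],
    [[60,-60,120],[0,0,0],1],
    [[70,-75,120],[0,0,0],1],
    [[70,-75,120],[0,0,0],1]
  ]
}}

```text
t: 10.82
position: [0.6083, -0.1377, 0.207]
eef_rot: [-0.049, 0.999, -0.001, 0.001]
wrist_force: [-0.5, -0.8, 0.8]
width: 0.0918
```

Request:
{"api": "send_rows", "payload": {
  "moves": [
    [[0,0,0],[0,0,0],1],
    [[0,0,0],[0,0,0],1],
    [[0,0,0],[0,0,0],1]
  ]
}}

```text
t: 11.07
position: [0.6062, -0.1314, 0.2064]
eef_rot: [-0.052, 0.999, 0.0, -0.0]
wrist_force: [-0.3, 1.2, -1.2]
width: 0.0917
```

Run:
```python
from h import *
from bench import env
c=snap('wrist','w8');s=env.read_state();print(s["position"],s["eef_rot"],s["wrist_force"],s["t"])
```

```text
[ 0.60626355 -0.13143835  0.20648726] [-5.20230540e-02  9.98645837e-01  2.91059484e-04 -9.44820203e-05] [-0.97807186  0.43404109  0.50473027] 11.1167
```

View pics/w8.png

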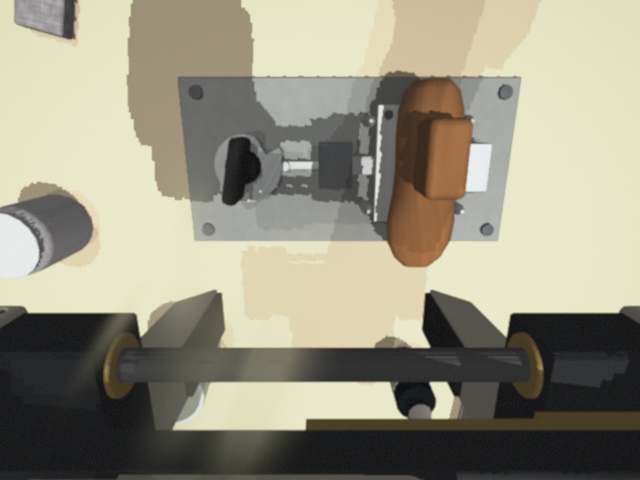

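Run:
```python
from h import *
f=load("w8")["frame"]
cv2.imwrite("pics/w8a.png",cv2.resize(f[70:250,350:510,::-1],(640,720)[:2] if 0 else (533,600),interpolation=cv2.INTER_CUBIC))
cv2.imwrite("pics/w8b.png",cv2.resize(f[110:230,190:350,::-1],(800,600),interpolation=cv2.INTER_CUBIC))
```

```text
(no output)
```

View pics/w8a.png

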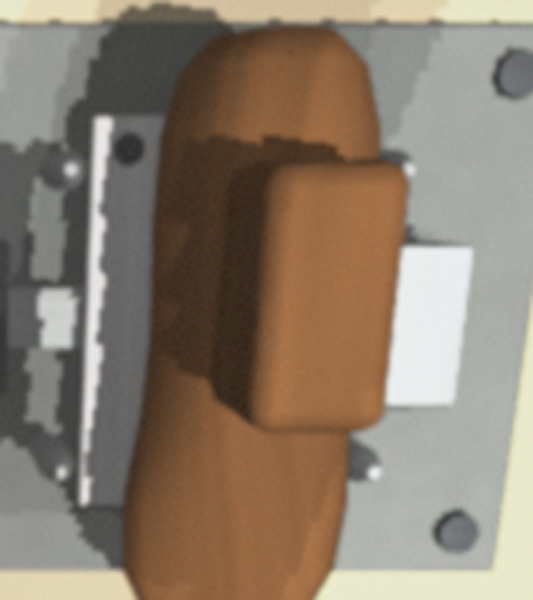

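View pics/w8b.png

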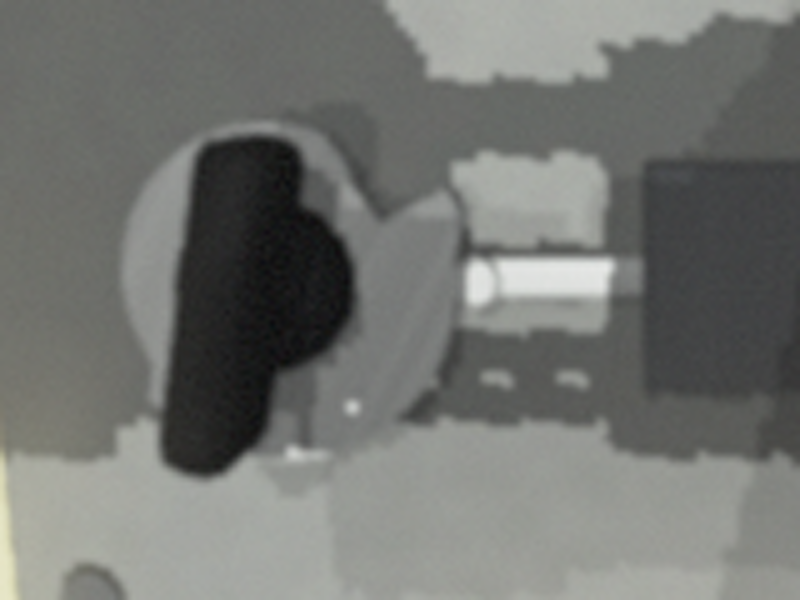

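Run:
```python
from h import *
from bench import env
c=load("w8");k=600/180
A=lambda a,b,h:ray(c,350+a/k-.4,70+b/k-.4,h)[:2]
y=.103;R=np.array([[np.cos(y),-np.sin(y)],[np.sin(y),np.cos(y)]]);n=np.array([.5498,-.0562])
for p,h in[((111,117),.028),((91,505),.028),((71,170),.035),((63,470),.035),((410,170),.035),((374,472),.035)]: print(p,(R.T@(A(*p,h)-n)*1e3).round(1))
B=lambda a,b:ray(c,190+a/5-.4,110+b/5-.4,.074)[:2]
q=np.array([B(198,150),B(163,450),B(300,150),B(268,400)]);print(q);
for i in(0,2): d=q[i+1]-q[i];print("bar yaw",np.arctan2(d[1],d[0]),"knob",.103-np.arctan2(d[1],d[0]))
print(env.read_state()["joint_pos"].round(3))
# stub top
q=np.array([A(*p,.117) for p in[(270,170),(408,170),(385,425),(252,428)]]);print((R.T@(q.mean(0)-n)*1e3))
```

```text
(111, 117) [-50.1 -31.2]
(91, 505) [ 49.3 -31.9]
(71, 170) [-37.5 -41.5]
(63, 470) [ 38.  -40.7]
(410, 170) [-37.5  42.2]
(374, 472) [38.6 41.7]
[[ 0.54163098 -0.20786865]
 [ 0.58690712 -0.21190399]
 [ 0.54008012 -0.19294001]
 [ 0.57749839 -0.19611805]]
bar yaw -0.08889244563663094 knob 0.19189244563663094
bar yaw -0.08472939363873608 knob 0.1877293936387361
[ 0.319  0.441 -0.197  1.656  0.095  1.054  1.768]
[-12.63407903  -1.26912957]
```

The plate is home: its edges are at x = ±50 mm in the nest frame. Joint 7 is at 1.77 and would run out of range turning clockwise, so I'll give the tool a half turn and grip the knob the other way round.

Request:
{"api": "send_rows", "payload": {
  "moves": [
    [[-5,-10,5],[0,0,7],1],
    [[-15,-25,5],[0,0,14],1],
    [[-25,-45,5],[0,0,21],1],
    [[-35,-62,5],[0,0,28],1],
    [[-41,-74,5],[0,0,35],1],
    [[-41,-74,5],[0,0,42],1],
    [[-41,-74,5],[0,0,49],1],
    [[-41,-74,5],[0,0,56],1],
    [[-41,-74,5],[0,0,63],1],
    [[-41,-74,5],[0,0,70],1]
  ]
}}

```text
t: 11.95
position: [0.5647, -0.2047, 0.2105]
eef_rot: [-0.56, 0.828, 0.002, -0.005]
wrist_force: [0.1, 2.9, -4.1]
width: 0.0917
```

Request:
{"api": "send_rows", "payload": {
  "moves": [
    [[0,0,0],[0,0,7],1],
    [[0,0,0],[0,0,14],1],
    [[0,0,0],[0,0,21],1],
    [[0,0,0],[0,0,28],1],
    [[0,0,0],[0,0,35],1],
    [[0,0,0],[0,0,42],1],
    [[0,0,0],[0,0,49],1],
    [[0,0,0],[0,0,56],1],
    [[0,0,0],[0,0,63],1],
    [[0,0,0],[0,0,70],1]
  ]
}}

```text
t: 12.78
position: [0.5398, -0.1032, 0.1327]
eef_rot: [0.808, -0.581, 0.082, 0.053]
wrist_force: [0.4, 0.7, 0.0]
width: 0.0914
```

Request:
{"api": "send_rows", "payload": {
  "moves": [
    [[0,0,0],[0,0,7],1],
    [[0,0,0],[0,0,14],1],
    [[0,0,0],[0,0,21],1],
    [[0,0,0],[0,0,26],1],
    [[0,0,0],[0,0,29.5],1],
    [[0,0,0],[0,0,29.5],1],
    [[0,0,0],[0,0,29.5],1],
    [[0,0,0],[0,0,29.5],1]
  ]
}}

```text
t: 13.45
position: [0.4713, 0.0013, 0.0633]
eef_rot: [0.915, -0.383, 0.122, 0.041]
wrist_force: [-0.3, -0.8, 0.7]
width: 0.0917
```

Run:
```python
from h import *
from bench import env
from scipy.spatial.transform import Rotation as R
c=snap('wrist','w9');s=env.read_state();print(s["position"],s["eef_rot"],s["wrist_force"],s["t"],s["joint_pos"].round(3));M=R.from_quat(s["eef_rot"]).as_matrix();print(M.round(3),"bar yaw by tool",np.arctan2(-M[0,1],M[1,1]),np.arctan2(M[0,1],-M[1,1]))
```

```text
[0.46915418 0.00336038 0.06193675] [ 0.91567258 -0.38157187  0.11974454  0.04009834] [-2.25833292  1.73271363 -1.54545788] 13.5 [ 0.893  1.129 -1.534  2.247  1.47   1.388  2.572]
[[ 0.68  -0.708  0.189]
 [-0.689 -0.706 -0.165]
 [ 0.25  -0.018 -0.968]] bar yaw by tool 2.354212247947574 -0.787380405642219
```

View pics/w9.png

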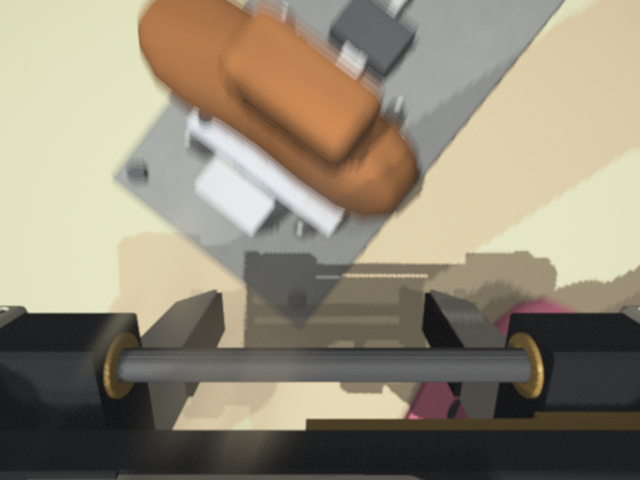

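Turning anticlockwise raised joint 7 to its limit and the arm wandered off. Clockwise is the direction with room. I'll back out in small steps, starting with a straight lift to see how it responds.

Request:
{"api": "send_rows", "payload": {
  "moves": [
    [[0,0,10],[0,0,-3],1]
  ]
}}

```text
t: 13.58
position: [0.4698, 0.0013, 0.0713]
eef_rot: [0.905, -0.407, 0.118, 0.044]
wrist_force: [-0.1, -1.0, -0.3]
width: 0.0916
```

Run:
```python
from h import *
from bench import env
s=env.read_state();print(s["position"],s["eef_rot"],s["wrist_force"],s["t"],s["joint_pos"].round(3),s["joint_velocities"].round(2))
snap('scene','s9');cv2.imwrite("pics/s9c.png",cv2.resize(load('s9')["frame"][100:300,180:420,::-1],(720,600),interpolation=cv2.INTER_CUBIC))
```

```text
[0.46975634 0.0012896  0.07125852] [ 0.90452162 -0.40725215  0.11846104  0.04419619] [-0.10403462 -0.97573785 -0.30595113] 13.5833 [ 0.89   1.091 -1.532  2.233  1.43   1.379  2.534] [-0.06 -0.52 -0.02 -0.2  -0.53 -0.12 -0.5 ]
```

View pics/s9c.png

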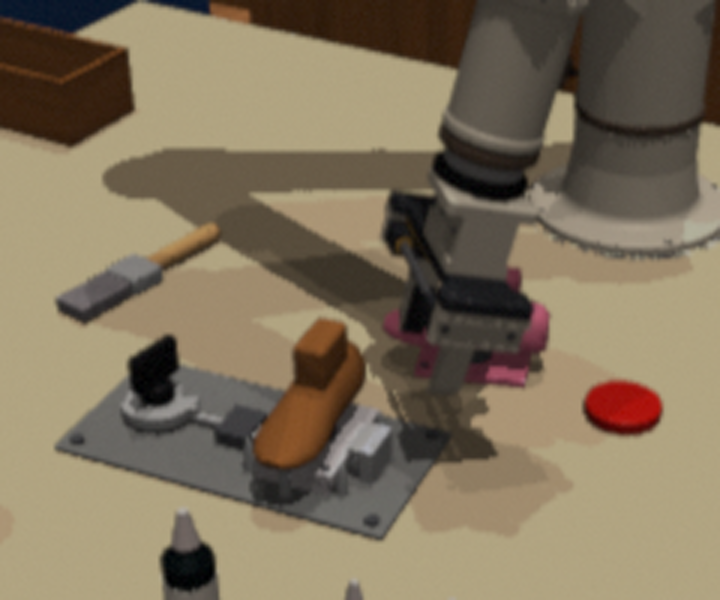

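The last still stands in the nest, and the gripper is between it and the pink last without touching either. The step was relative to the pose actually reached, so I'll go straight up.

Request:
{"api": "send_rows", "payload": {
  "moves": [
    [[0,0,20],[0,0,-3],1],
    [[0,0,45],[0,0,-6],1],
    [[0,0,70],[0,0,-9],1],
    [[0,0,95],[0,0,-12],1],
    [[0,0,120],[0,0,-15],1]
  ]
}}

```text
t: 14.05
position: [0.4728, 0.0009, 0.1951]
eef_rot: [0.842, -0.524, 0.115, 0.059]
wrist_force: [0.3, -1.1, -0.6]
width: 0.0918
```

```bash
cat > st.py <<'E'
from bench import env
import numpy as np
from scipy.spatial.transform import Rotation as R
s=env.read_state();M=R.from_quat(s["eef_rot"]).as_matrix()
print(s["position"].round(4),s["wrist_force"].round(1),s["moment"].round(3),round(s["t"],2),s["joint_pos"].round(3),s["width"])
y=np.arctan2(-M[0,1],M[1,1]);print("tool-y yaw",y.round(4),"z axis",M[:,2].round(3))
# rotvec in world to reach tool-down with yaw Y
def to(Y):
    T=np.array([[-np.cos(Y),-np.sin(Y),0],[-np.sin(Y),np.cos(Y),0],[0,0,-1]]).astype(float)
    return np.degrees(R.from_matrix(T@M.T).as_rotvec())
print("to yaw .1",to(.1).round(1),"to -.08",to(-.08).round(1))
E
python3 st.py
```

```text
[0.4728 0.0009 0.1951] [ 0.3 -1.1 -0.6] [0.239 0.312 0.235] 14.05 [ 0.946  0.642 -1.535  2.096  0.972  1.248  2.573] 0.09183309886946565
tool-y yaw 2.0313 z axis [ 0.132 -0.219 -0.967]
to yaw .1 [  15.8   -7.2 -109.8] to -.08 [  15.6   -8.8 -120. ]
```

Request:
{"api": "send_rows", "payload": {
  "moves": [
    [[0,0,10],[1,-0.45,-6.9],1],
    [[0,0,20],[2,-0.9,-13.8],1],
    [[0,0,30],[3,-1.35,-20.7],1],
    [[0,0,40],[4,-1.8,-27.6],1],
    [[0,0,50],[5,-2.25,-34.5],1]
  ]
}}

```text
t: 14.47
position: [0.4728, 0.0005, 0.2446]
eef_rot: [-0.647, 0.756, -0.086, -0.044]
wrist_force: [-0.1, -0.1, -0.3]
width: 0.0918
```

```bash
python3 st.py
```

```text
[0.4728 0.0005 0.2446] [-0.1 -0.1 -0.3] [0.245 0.093 0.004] 14.47 [ 0.976  0.535 -1.503  1.974  0.753  1.292  2.177] 0.0918096485845713
tool-y yaw 1.4223 z axis [ 0.045 -0.186 -0.982]
to yaw .1 [ 10.8  -4.9 -75.1] to -.08 [ 10.6  -6.  -85.4]
```

Request:
{"api": "send_rows", "payload": {
  "moves": [
    [[0,0,0],[0.9,-0.5,-6.9],1],
    [[0,0,0],[1.7,-1,-13.8],1],
    [[0,0,0],[2.6,-1.5,-20.8],1],
    [[5,-10,0],[3.4,-2,-27.7],1],
    [[15,-30,0],[4.3,-2.4,-34.6],1],
    [[25,-55,0],[5.2,-2.9,-41.6],1],
    [[36,-80,0],[6,-3.4,-48.5],1],
    [[47,-105,0],[6.9,-3.9,-55.4],1],
    [[58,-130,0],[7.7,-4.4,-62.4],1],
    [[70,-155,0],[8.6,-4.9,-69.3],1]
  ]
}}

```text
t: 15.3
position: [0.543, -0.1562, 0.2439]
eef_rot: [-0.1, 0.995, -0.018, -0.008]
wrist_force: [-0.0, 0.5, 0.2]
width: 0.0918
```

```bash
python3 st.py
```

```text
[ 0.543  -0.1562  0.2439] [-0.   0.5  0.2] [0.104 0.004 0.029] 15.3 [ 1.053  0.554 -1.154  1.733  0.574  1.238  1.516] 0.09178250547852086
tool-y yaw 0.2013 z axis [-0.013 -0.037 -0.999]
to yaw .1 [ 2.1 -0.9 -5.8] to -.08 [  2.   -1.  -16.1]
```

Request:
{"api": "send_rows", "payload": {
  "moves": [
    [[20,-15,0],[0.8,-0.4,-6.5],1],
    [[40,-30,0],[1.6,-0.8,-13],1],
    [[60,-45,-20],[2,-1,-16.1],1],
    [[62,-49,-35],[2,-1,-16.1],1],
    [[62,-49,-40],[2,-1,-16.1],1],
    [[62,-49,-40],[2,-1,-16.1],1],
    [[62,-49,-40],[2,-1,-16.1],1]
  ]
}}

```text
t: 15.88
position: [0.6037, -0.202, 0.2036]
eef_rot: [0.036, 0.999, 0.0, -0.001]
wrist_force: [0.3, 0.4, 0.5]
width: 0.0915
```

```bash
python3 st.py; python3 -c "
from h import *
c=snap('wrist','w10')
f=c['frame']
snap('top','t10')"
```

```text
[ 0.6037 -0.202   0.2036] [0.3 0.4 0.5] [ 0.032 -0.032 -0.007] 15.88 [ 0.957  0.682 -1.012  1.594  0.606  1.213  1.324] 0.09154812561118199
tool-y yaw -0.0717 z axis [-0.002  0.001 -1.   ]
to yaw .1 [-0.  -0.1  9.8] to -.08 [-0.1 -0.1 -0.5]
```

View pics/w10.png

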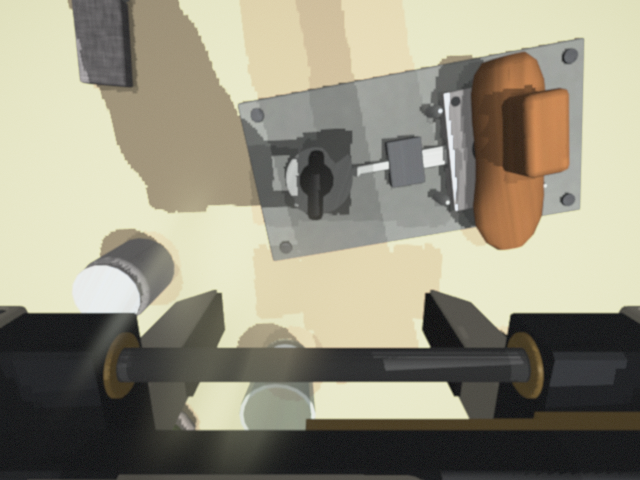

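View pics/t10.png

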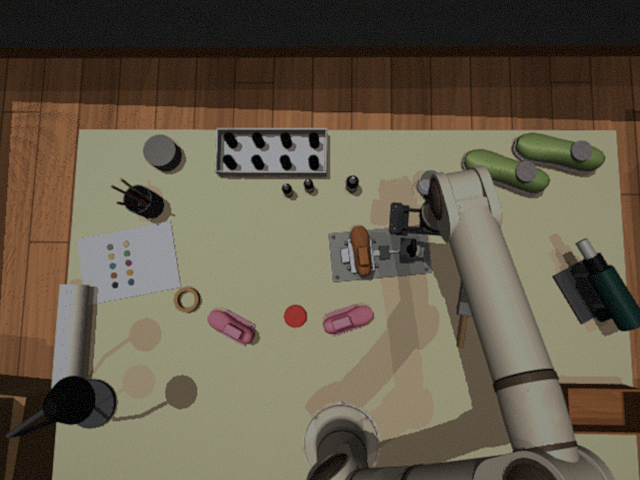

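The picture shows the bar upright at columns 307–327, from row 150 to row 218, so it lines up with the tool. The last is still seated, and the bystanders in the top view are where they were.

Run:
```python
from h import *
c=load("w10");f=c["frame"]
cv2.imwrite("pics/w10a.png",cv2.resize(f[120:240,250:410,::-1],(800,600),interpolation=cv2.INTER_CUBIC))
g=f[140:230,290:345].max(2)
m=(g<38).astype(np.uint8);n,l,s,ce=cv2.connectedComponentsWithStats(m);i=1+s[1:,4].argmax();print(s[i])
for v in range(150,220,8):
    r=np.where(l[v-140]==i)[0]; 
    if len(r): print(v,290+r.min(),290+r.max())
```

```text
[ 11  11  22  28 178]
158 310 322
166 309 318
174 302 305
```

View pics/w10a.png

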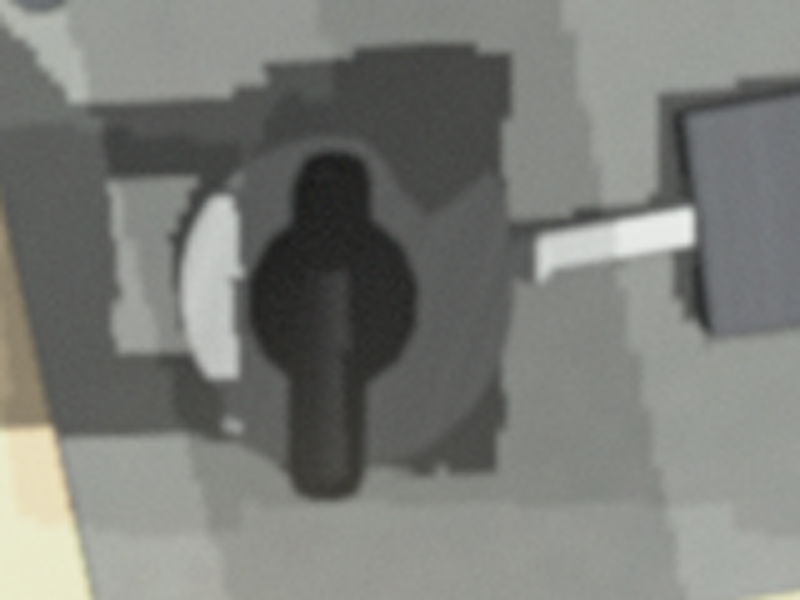

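Run:
```python
from h import *
c=load("w10")
A=lambda a,b,h:ray(c,250+a/5-.4,120+b/5-.4,h)[:2]
q=np.array([A(332,152,.074),A(325,497,.074)]);d=q[1]-q[0];print(q,"mid",q.mean(0),"len",np.linalg.norm(d),"yaw",np.arctan2(d[1],d[0]))
q=np.array([A(a,b,.074) for a,b in[(295,200),(290,450),(370,200),(363,450)]]);print(q)
for i in(0,2):d=q[i+1]-q[i];print(np.arctan2(d[1],d[0]))
k=np.array([.5654,-.2054])
for p in[(425,213),(490,177),(505,290)]:
    d=A(*p,.022)-k;print(p,np.linalg.norm(d),"cw-needed to roller",np.arctan2(d[1],d[0])-(np.pi/2+.103))
print("hub",A(333,297,.038))
```

```text
[[ 0.53845348 -0.20289013]
 [ 0.59025501 -0.20800698]] mid [ 0.56435424 -0.20544855] len 0.052053636533734425 yaw -0.09845863831288583
[[ 0.54494753 -0.20889144]
 [ 0.58246231 -0.21279944]
 [ 0.54574907 -0.19781206]
 [ 0.58327546 -0.201586  ]]
-0.10379783241950073
-0.10023049485838502
(425, 213) 0.020965658039873478 cw-needed to roller 0.53210708375463
(490, 177) 0.03363501977531518 cw-needed to roller 0.4533716193499522
(505, 290) 0.030245264835067367 cw-needed to roller -0.1676441368406627
hub [ 0.56429176 -0.20531552]
```

Request:
{"api": "send_rows", "payload": {
  "moves": [
    [[-20,-2,-10],[0,0,-1.6],0.6],
    [[-39,-3.4,-40],[0,0,-1.6],0.6],
    [[-39,-3.4,-75],[0,0,-1.6],0.6],
    [[-39,-3.4,-105],[0,0,-1.6],0.6],
    [[-39,-3.4,-120],[0,0,-1.6],0.6],
    [[-39,-3.4,-120],[0,0,-1.6],0.6],
    [[-39,-3.4,-120],[0,0,-1.6],0.6],
    [[-39,-3.4,-120],[0,0,-1.6],0.6]
  ]
}}

```text
t: 16.65
position: [0.5672, -0.2067, 0.0858]
eef_rot: [0.051, 0.999, -0.0, 0.001]
wrist_force: [0.1, -0.3, 0.8]
width: 0.0552
```

```bash
python3 st.py; python3 -c "
from h import *
c=snap('wrist','w11')"
```

```text
[ 0.5672 -0.2067  0.0858] [ 0.1 -0.3  0.8] [ 0.055  0.03  -0.003] 16.65 [ 0.96   0.756 -0.922  1.767  0.714  0.988  1.221] 0.0551873026569438
tool-y yaw -0.1019 z axis [ 0.002 -0.001 -1.   ]
to yaw .1 [ 0.   0.1 11.6] to -.08 [0.  0.1 1.3]
```

View pics/w11.png

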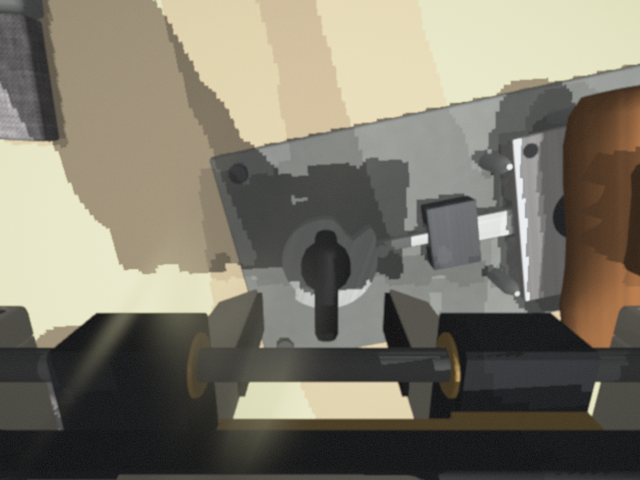

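The bar is centred between the fingers: column 326 against a midpoint of 324.

Request:
{"api": "send_rows", "payload": {
  "moves": [
    [[-2,1,-20],[0,0,0],0.6],
    [[-2,1,-38],[0,0,0],0.6],
    [[-2,1,-44],[0,0,0],0.6],
    [[-2,1,-44],[0,0,0],0.6],
    [[-2,1,-44],[0,0,0],0.6]
  ]
}}

```text
t: 17.12
position: [0.5642, -0.206, 0.0407]
eef_rot: [0.051, 0.999, -0.0, -0.0]
wrist_force: [-1.0, 0.9, 0.1]
width: 0.0548
```

Request:
{"api": "send_rows", "payload": {
  "moves": [
    [[0,0,0],[0,0,0],0],
    [[0,0,0],[0,0,0],0],
    [[0,0,0],[0,0,0],0],
    [[0,0,0],[0,0,0],0],
    [[0,0,0],[0,0,0],0],
    [[0,0,0],[0,0,0],0],
    [[0,0,0],[0,0,0],0],
    [[0,0,0],[0,0,0],0]
  ],
  "grip_force": 25
}}

```text
t: 17.78
position: [0.564, -0.205, 0.0403]
eef_rot: [0.051, 0.999, 0.0, -0.0]
wrist_force: [-0.2, 1.9, 5.3]
width: 0.0118
```

```bash
python3 st.py
```

```text
[ 0.564  -0.205   0.0403] [-0.2  1.9  5.3] [0.481 0.103 0.129] 17.78 [ 0.93   0.81  -0.873  1.791  0.77   0.921  1.181] 0.01181789501438908
tool-y yaw -0.1015 z axis [-0.     0.001 -1.   ]
to yaw .1 [-0.  -0.  11.5] to -.08 [-0.  -0.   1.2]
```

Request:
{"api": "send_rows", "payload": {
  "moves": [
    [[0,0,0],[0,0,-2],0],
    [[0,0,0],[0,0,-5],0],
    [[0,0,0],[0,0,-8],0],
    [[0,0,0],[0,0,-11],0],
    [[0,0,0],[0,0,-14],0],
    [[0,0,0],[0,0,-17],0],
    [[0,0,0],[0,0,-20],0],
    [[0,0,0],[0,0,-22],0],
    [[0,0,0],[0,0,-22],0],
    [[0,0,0],[0,0,-22],0]
  ]
}}

```text
t: 18.62
position: [0.5643, -0.2041, 0.0403]
eef_rot: [0.24, 0.971, 0.001, -0.0]
wrist_force: [0.3, 5.3, 5.2]
width: 0.0116
```

```bash
python3 st.py;  python3 -c "
from h import *
c=snap('wrist','w12')"
```

```text
[ 0.5643 -0.2041  0.0403] [0.3 5.3 5.2] [ 1.004 -0.081 -0.175] 18.62 [ 0.881  0.773 -0.795  1.793  0.698  0.883  0.847] 0.011551447620832971
tool-y yaw -0.4844 z axis [ 0.     0.002 -1.   ]
to yaw .1 [-0.1 -0.  33.5] to -.08 [-0.1 -0.  23.2]
```

View pics/w12.png

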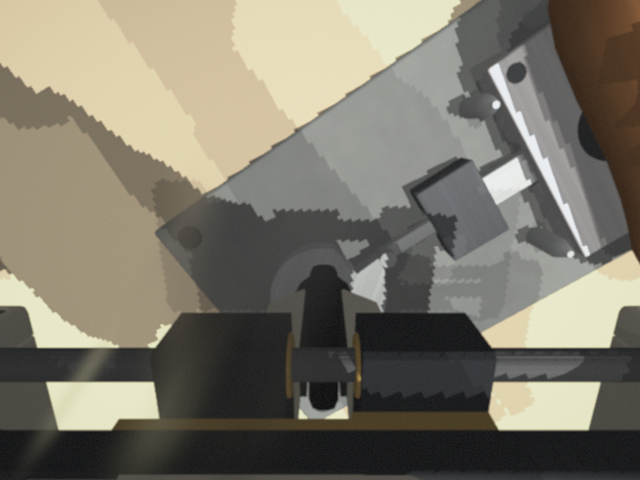

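Request:
{"api": "send_rows", "payload": {
  "moves": [
    [[0,0,0],[0,0,-2],0],
    [[0,0,0],[0,0,-4],0],
    [[0,0,0],[0,0,-6],0],
    [[0,0,0],[0,0,-8],0],
    [[0,0,0],[0,0,-8],0]
  ]
}}

```text
t: 19.08
position: [0.5645, -0.2038, 0.0403]
eef_rot: [0.308, 0.951, 0.001, -0.0]
wrist_force: [0.9, 6.0, 4.9]
width: 0.0119
```

```bash
python3 st.py;  python3 -c "
from h import *
c=snap('wrist','w13')"
```

```text
[ 0.5645 -0.2038  0.0403] [0.9 6.  4.9] [ 1.06  -0.139 -0.343] 19.08 [ 0.862  0.76  -0.766  1.793  0.671  0.869  0.724] 0.011946485435592277
tool-y yaw -0.6255 z axis [ 0.001  0.003 -1.   ]
to yaw .1 [-0.2 -0.  41.6] to -.08 [-0.2 -0.  31.3]
```

View pics/w13.png

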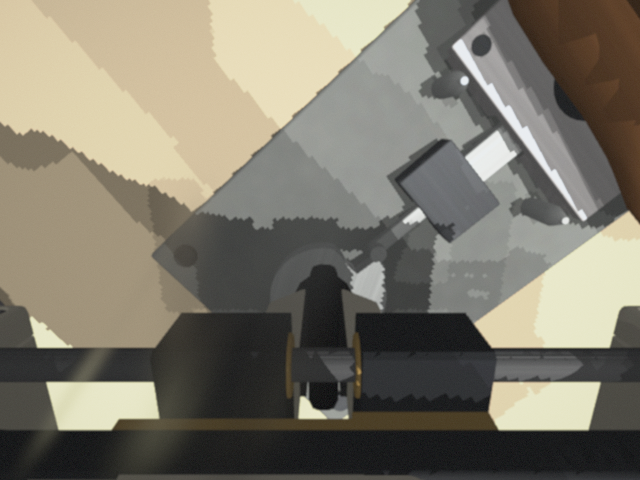

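Request:
{"api": "send_rows", "payload": {
  "moves": [
    [[0,0,0],[0,0,-2],0],
    [[0,0,0],[0,0,-4],0],
    [[0,0,0],[0,0,-4],0]
  ]
}}

```text
t: 19.38
position: [0.5646, -0.2037, 0.0403]
eef_rot: [0.341, 0.94, 0.002, -0.0]
wrist_force: [1.5, 7.0, 4.8]
width: 0.0123
```

```bash
python3 st.py;  python3 -c "
from h import *
c=snap('wrist','w14')
a=[cv2.resize(load(n)['frame'][150:330,250:470],None,fx=1.8,fy=2.5) for n in('w13','w14')]
cv2.imwrite('pics/w14c.png',np.hstack(a)[:,:,::-1])"
```

```text
[ 0.5646 -0.2037  0.0403] [1.5 7.  4.8] [ 1.146 -0.195 -0.242] 19.38 [ 0.852  0.754 -0.751  1.794  0.658  0.863  0.664] 0.012300696924618434
tool-y yaw -0.6951 z axis [ 0.001  0.003 -1.   ]
to yaw .1 [-0.2 -0.  45.6] to -.08 [-0.2 -0.  35.2]
```

View pics/w14c.png

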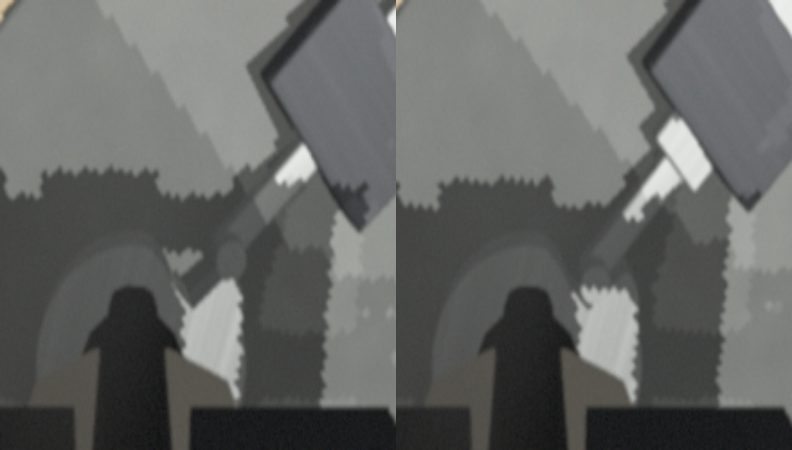

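The keeper has snapped in: the roller moved from beside the cam into the notch, and the wider part of the bar came out of the guide block. I'll turn a little further to get into the middle of the window, then release.

Request:
{"api": "send_rows", "payload": {
  "moves": [
    [[0,0,0],[0,0,-1.5],0],
    [[0,0,0],[0,0,-3],0],
    [[0,0,0],[0,0,-3],0]
  ]
}}

```text
t: 19.68
position: [0.5647, -0.2036, 0.0403]
eef_rot: [0.365, 0.931, 0.002, -0.0]
wrist_force: [1.8, 5.7, 5.4]
width: 0.0117
```

```bash
python3 st.py;  python3 -c "
from h import *
c=snap('wrist','w15')
a=[cv2.resize(load(n)['frame'][150:330,250:470],None,fx=1.8,fy=2.5) for n in('w14','w15')]
cv2.imwrite('pics/w15c.png',np.hstack(a)[:,:,::-1])"
```

```text
[ 0.5647 -0.2036  0.0403] [1.8 5.7 5.4] [ 1.054 -0.197 -0.031] 19.68 [ 0.844  0.75  -0.74   1.794  0.648  0.858  0.62 ] 0.01172316450032343
tool-y yaw -0.7464 z axis [ 0.001  0.003 -1.   ]
to yaw .1 [-0.2 -0.  48.5] to -.08 [-0.2 -0.  38.2]
```

View pics/w15c.png

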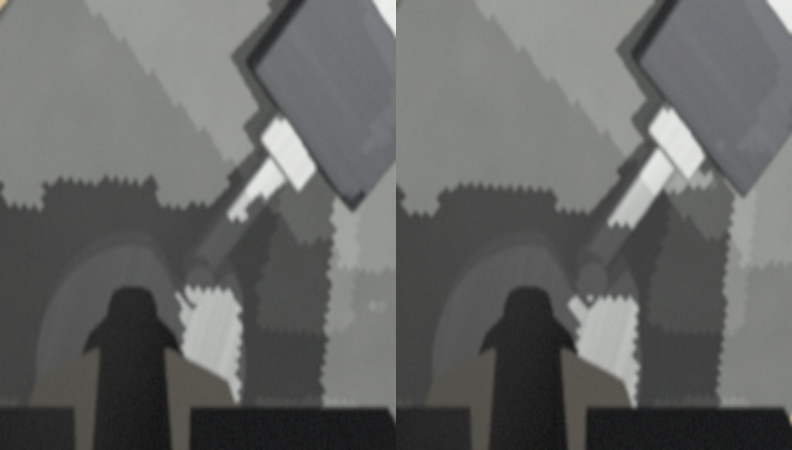

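Request:
{"api": "send_rows", "payload": {
  "moves": [
    [[0,0,0],[0,0,0],0.2],
    [[0,0,0],[0,0,0],0.4],
    [[0,0,0],[0,0,0],0.5],
    [[0,0,0],[0,0,0],0.5],
    [[0,0,0],[0,0,0],0.5],
    [[0,0,0],[0,0,0],0.5],
    [[0,0,10],[0,0,0],0.5],
    [[0,0,35],[0,0,0],0.5],
    [[0,0,70],[0,0,0],0.5],
    [[0,0,105],[0,0,0],0.5]
  ]
}}

```text
t: 20.57
position: [0.5625, -0.2053, 0.1453]
eef_rot: [0.365, 0.931, 0.001, -0.002]
wrist_force: [0.8, 0.1, 0.1]
width: 0.0459
```

Request:
{"api": "send_rows", "payload": {
  "moves": [
    [[10,0,35],[0,0,7],0.5],
    [[20,5,60],[0,0,14],0.5],
    [[30,15,80],[0,0,21],0.5],
    [[40,30,80],[0,0,28],0.5],
    [[55,45,80],[0,0,35],0.5],
    [[65,60,80],[0,0,42],0.5],
    [[70,70,80],[0,0,48],0.5],
    [[70,70,80],[0,0,48],0.5],
    [[70,70,80],[0,0,48],0.5],
    [[70,70,80],[0,0,48],0.5]
  ]
}}

```text
t: 21.4
position: [0.6329, -0.1371, 0.2245]
eef_rot: [-0.043, 0.999, -0.0, -0.001]
wrist_force: [0.2, -0.2, 0.8]
width: 0.0458
```

```bash
python3 st.py;  python3 -c "
from h import *
c=snap('wrist','w16');snap('scene','s16');snap('top','t16')
cv2.imwrite('pics/s16c.png',cv2.resize(load('s16')['frame'][190:290,190:340,::-1],(750,500),interpolation=cv2.INTER_CUBIC))"
```

```text
[ 0.6329 -0.1371  0.2245] [ 0.2 -0.2  0.8] [-0.037  0.03   0.059] 21.4 [ 0.85   0.692 -1.044  1.544  0.617  1.268  1.373] 0.04575935638577992
tool-y yaw 0.0858 z axis [-0.002 -0.001 -1.   ]
to yaw .1 [ 0.1 -0.1  0.8] to -.08 [ 0.1 -0.1 -9.5]
```

View pics/w16.png

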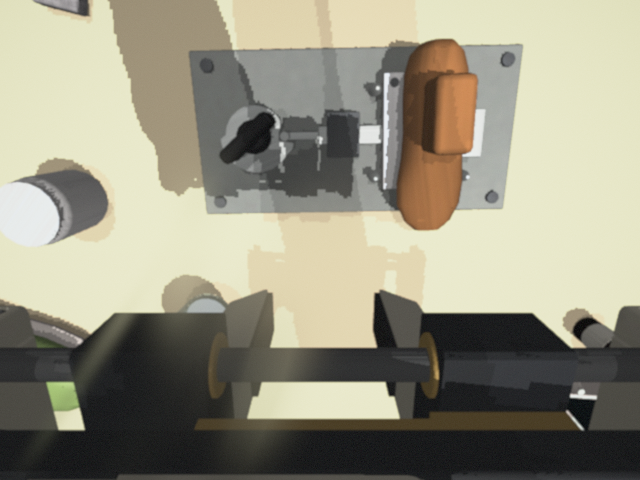

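View pics/s16c.png

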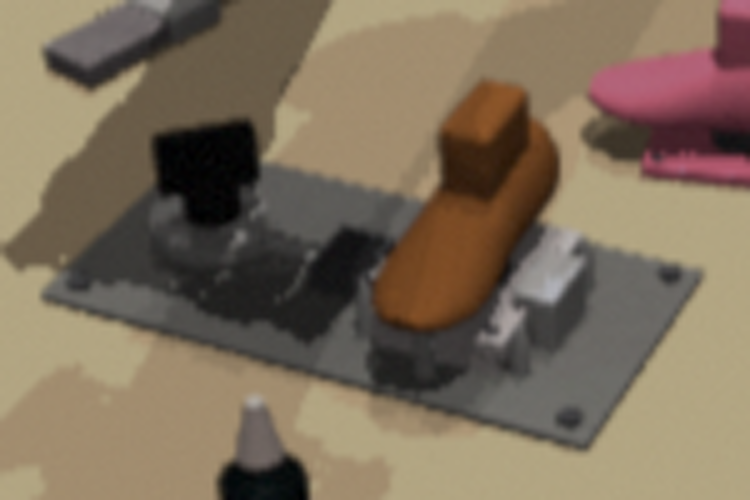

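View pics/t16.png

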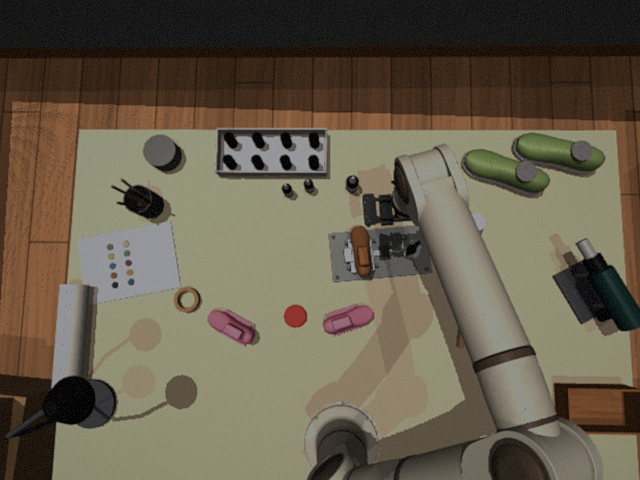

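Run:
```python
from h import *
n=np.array([.5498,-.0562]);y=.103;R=np.array([[np.cos(y),-np.sin(y)],[np.sin(y),np.cos(y)]])
def L(c,u,v,h): return (R.T@(ray(c,u,v,h)[:2]-n)*1e3).round(1)
w8=load("w8");k=600/180
print("w8 jaw",L(w8,350+472/k,70+247/k,.038),L(w8,350+456/k,70+405/k,.038))
w5=load("w5");print("w5 jaw",L(w5,260+547/4,50+266/4,.038),L(w5,260+539/4,50+437/4,.038))
c=load("w16");f=c["frame"]
cv2.imwrite("pics/w16c.png",cv2.resize(f[40:240,360:520,::-1],(480,600),interpolation=cv2.INTER_CUBIC))
cv2.imwrite("pics/w16d.png",cv2.resize(f[80:190,210:400,::-1],(760,440),interpolation=cv2.INTER_CUBIC))
for v in(120,130,140):
    g=f[v,474:500].astype(int).sum(1);i=np.argmin(np.diff(g));print(v,474+i+.5,L(c,474+i+.5,v,.038))
```

```text
w8 jaw [-19.   59.1] [20.6 60.2]
w5 jaw [-18.7  59.8] [20.1 60.1]
120 484.5 [-10.   50.9]
130 483.5 [-1.8 50.9]
140 482.5 [ 6.6 50.9]
```

View pics/w16c.png

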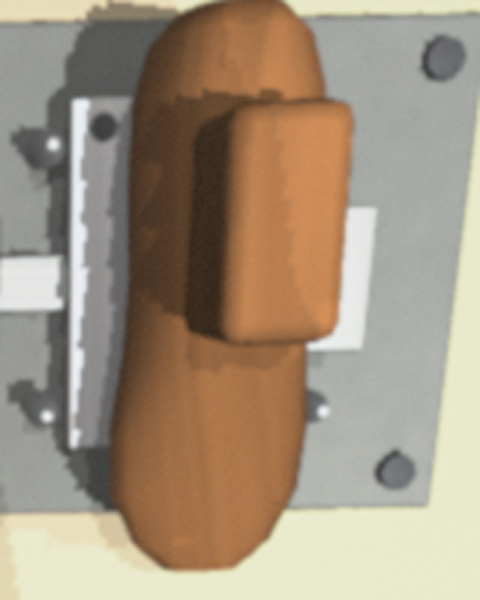

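View pics/w16d.png

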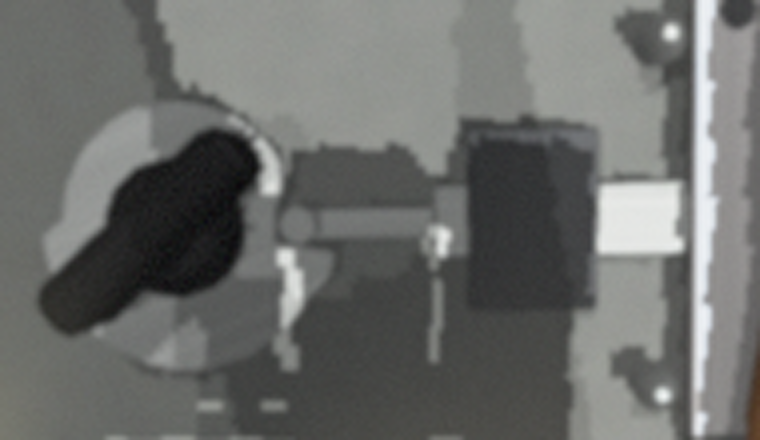

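The jaw's outer edge moved from 59.8 mm to 50.9 mm in the nest frame. That is 9 mm, so 0.004 → 0.013 m, fully dropped. The roller sits in the notch, and the gripper is clear.

```bash
python3 -c "
from bench import env
print(env.sign_off())"
```

```text
the job is handed in; nothing more can be done
None
```

The last is in the nest with its toe pointing away from the robot, and the keeper is locked over its plate. I handed the job in at about 21.6 s, and the hand-in gave no verdict.

- **Last:** I gripped it by the stub and lowered it until the vertical force rose at TCP z = 0.0866 m; I had predicted 0.0868 m. The peak I read was about 10 N above the carried weight. In later pictures the plate lay between the pins, with its ends at ±50 mm in the nest frame. A first reading of the plate's side edge was 3–4 mm off. I put that down to a shadow line on the plate, because the pins and stub agreed with a seated plate.
- **Knob and keeper:** I turned the knob from about 0.2 to 0.85 rad. The keeper snapped in between 0.73 and 0.80 rad. The jaw moved 9.0 mm, about 0.004 to 0.013 m, so it is fully dropped, and the roller is visible in the notch.
- **Bystanders:** compared by eye only, those visible in the last top picture stand where they started. The arm hides the water glass and most of the brush in that view; they show no sign of being moved in the wrist and scene pictures.

**One thing went wrong:** I turned the wrist the wrong way before gripping the knob. Joint 7 ran to its stop, reading 2.573 against a stated 2.57, and joint 3 came close to its own. The arm then drifted low between the seated last and a pink one. The pictures and force readings show no contact, and I backed out and carried on. If the joint range is checked strictly at 2.57, that reading could count against the run.

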